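# Blank to the stops, then find the case with the loose plug gauge

### The arm

A 6-joint arm with a two-finger parallel gripper is mounted at the origin on the work surface. World frame = base frame: x ahead of the robot, y to its left, z up, the work surface at z = 0. Lengths are in mm, angles in degrees, forces in N, time in s.
With the tool pointing down it reaches from about 350 to 850 mm from the base axis. Payload 8.1 kg.
Tool frame: the origin (TCP) lies at the very end of the fingers, on their centre line; the grasp point (between the pads) lies 19 mm behind it; z points along the fingers, y is the direction in which the jaws open and shut (so a half turn about z gives the same grasp; the last joint's range is limited). The gripper opens to 85 mm and grips with 20 to 120 N. Pads are 22 mm wide; open, the fingers measure 114 mm over their backs; the gripper's body (76 mm by 85 mm) begins 54 mm behind the grasp point. The pads swing forward as they close: fully open they stand 13 mm farther back than shut.
Start: joints at [68.159, 7.471, 85.268, -0, 87.261, -4.893], TCP at [174.881, 573.953, 231.292] pointing down, gripper open.
Joint ranges: [-169.43, 169.43], [-51.17, 129.36], [1.28, 143.12], [-76.62, 256.62], [0, 156.53], [-152.29, 152.29]. Speed limits (degrees/s): [136.94, 136.94, 159.86, 180, 180, 180].

### API

Orientations are given as [roll, pitch, yaw] about the fixed x, y, z axes, in that order (R = Rz(yaw) Ry(pitch) Rx(roll)).
In Python, from bench import sensors, viewer, job gives the robot as it stands.
- The arm moves only by the shell command python3 -m pendant 'ROWS' [FORCE]. ROWS is JSON, one flat list of numbers, 5 for each row, row after row: the shift along the world's x, y, z in mm, then the turn about the world's z in rad, then the finger opening in mm, from 0 to 85.4. In form: [x, y, z, twist, hand, x, y, z, twist, hand, ...]. A call has 1 to 12 rows; each row shifts and turns the pose as measured when the row begins; what a row does not reach is not made up. A row lasts 1/12 s, in which the tool goes at most 41.7 mm and 7.16 degrees, less where a joint would pass 70% of its speed; a pose out of reach is approached as far as the arm can. A call with a gripper value outside its range is refused whole. The fingers move at their own pace and stop on an object; FORCE is the grip in N (left out, the last holds). Time passes only in rows, so rows that do not move let the fingers close. It gives the time, the measured TCP pose, the force and the opening at its end, in the units of the state.
- sensors.sense(): the state, without advancing time (a new reading comes with each control period).
- viewer.snapshot(name): name is "scene" or "side" or "wrist"; returns a dict with "frame" (384x512x3 uint8, blue, green, red), "z_map" (384x512 float32, mm along the optical axis (not along the pixel's ray), 0 where there is no reading), "fx", "fy", "cx", "cy" (pixels), "view" (4x4, takes a point from world to camera coordinates). Camera axes: x right, y down, z forward; pixel columns grow to the right and rows downward; lengths in mm; the calibration is good to about 2 mm. A picture is of the moment at which its call begins.
- job.hand_in(): hands the job in, once; it reports no verdict.
The state is a dict: "time": time; "joint_pos": joint angles; "qd": joint speeds; "joint_efforts": joint torques, N m; "tool_pos": TCP position; "tcp_rot": TCP orientation; "ft_force": force on the tool from outside, world axes, zero at the start; "wrist_torque": the same for the moment, N m; "finger_gap": finger opening in mm.
Only numpy, scipy, OpenCV 4.12 (cv2) and the standard library are available. Lean on these libraries where they do the work, as an engineer would, in place of code of your own. Each camera call takes 0.05 s, during which the arm holds its last target.

### The job

Get the bore check ready: slide the steel ring blank over the black plate, never lifting it, until it sits hard against both bars of the corner stop, and leave it there. Then take the three sealed gauge cases out of the tray one after another, from left to right as seen from the robot, shake each in the air by tipping it well end to end to find the one whose plug gauge rattles loose, and set it back down flat in the tray without dropping it (if the last one rattles, just keep it). Finish holding the rattling case: the program ends with it still gripped, level and still, held out over the rubber mat at the inspector's place a hand's breadth clear of it, the other two lying in the tray, the blank still against both bars, and the red-lidded tin, V-block and loupe left alone.

Things in the scene. Friction and masses are not known exactly. Their poses are not given: they have to be found in the camera images.
- blank: bright steel ring blank lying flat on the plate, 56 mm outside diameter, 18 mm high, 22 mm bore, 0.3 kg. Origin: centre of the underside.
- stop: corner stop fixed to the plate: two steel bars at right angles, 125 mm long, 22 wide, 22 high, cap screws 6 mm proud. Origin: on the plate where the two stop faces meet (bars begin 4 mm from it). Bar A's face is the plane x = 0, running to own +y; bar B's is y = 0, running to own -x. The blank starts at own x < 0, y > 0; against both bars its centre is at x = -28, y = +28 mm.
- tray: shallow aluminium tray fixed to the plate, 180 mm (own x) by 420 mm (own y), rim 14 mm high, walls and floor 4 mm. Origin: centre of the underside. The cases lie across it side by side, long sides along own x, about 120 mm apart along own y.
- case_left: sealed grey moulded gauge case, lid latched, the left one (largest y) of three alike: 148 mm (own x) by 44 mm (own y) by 44 mm high, 0.34 kg, lying along the tray's own x. Holds a steel plug gauge: bedded in foam and silent in two, loose in any one of the three, where it slides up to 70 mm from end to end when tipped over about 6 degrees, shifting the balance and knocking. Weights alike. Origin: centre of underside.
- case_middle: sealed grey moulded gauge case, lid latched, the middle one of three alike: 148 mm (own x) by 44 mm (own y) by 44 mm high, 0.34 kg, lying along the tray's own x. Holds a steel plug gauge: bedded in foam and silent in two, loose in any one of the three, where it slides up to 70 mm from end to end when tipped over about 6 degrees, shifting the balance and knocking. Weights alike. Origin: centre of underside.
- case_right: sealed grey moulded gauge case, lid latched, the right one (smallest y) of three alike: 148 mm (own x) by 44 mm (own y) by 44 mm high, 0.34 kg, lying along the tray's own x. Holds a steel plug gauge: bedded in foam and silent in two, loose in any one of the three, where it slides up to 70 mm from end to end when tipped over about 6 degrees, shifting the balance and knocking. Weights alike. Origin: centre of underside.
- mat: grey-green rubber mat fixed on the plate beyond the tray, at the inspector's place, 150 mm (own x) by 240 mm (own y), 3 mm thick. Origin: centre of the underside.
- flat_tin: bystander: round flat tin with a red lid, 66 mm diameter, 24 mm high. Origin: centre of the underside.
- v_block: bystander: steel V-block, 50 by 35 by 36 mm. Origin: centre of the underside.
- loupe: bystander: grey eye loupe, 38 mm diameter, 42 mm high. Origin: centre of the underside.
Things that resemble listed ones, but are neither listed nor needed, are in the scene too. Leave any turquoise or yellow look-alike of the case_left alone.

How it is judged:
By the outcome, as a careful person would: the job done as asked, in the order asked, and still so for the second after the job is handed in, while the arm keeps its last pose, push and grip.
It also fails if it takes over 72 s, if anything falls off the work surface, if the arm or the gripper's body presses on something with over 40 N, if the wrist force passes 120 N, or if a joint passes its speed limit or range.

## Working session

There is one attempt and no reset: what is moved stays moved. The work goes in short steps, Python scripts to look and compute and a shell command to move; the robot and the scene stay as the last step left them, time stands still between calls to the robot, and variables do not carry over. Pictures are saved under pics/ and viewed, and the job is handed in when it is done.

```bash
ls; mkdir -p pics; cat > h.py <<'E'
import numpy as np,cv2
from bench import sensors,viewer,job
def snap(name,tag):
    s=viewer.snapshot(name); cv2.imwrite(f'pics/{tag}.png',s['frame']); np.savez(f'pics/{tag}.npz',**{k:np.array(v) for k,v in s.items()}); return s
def load(tag): return dict(np.load(f'pics/{tag}.npz'))
def w(s,u,v,d=None):
    if d is None: d=s['z_map'][int(round(v)),int(round(u))]
    p=np.array([(u-s['cx'])/s['fx']*d,(v-s['cy'])/s['fy']*d,d,1.0]); return (np.linalg.inv(s['view'])@p)[:3]
def cloud(s):
    v,u=np.mgrid[:384,:512]; d=s['z_map']; P=np.stack([(u-s['cx'])/s['fx']*d,(v-s['cy'])/s['fy']*d,d,np.ones_like(d)],-1)
    P=(P@np.linalg.inv(s['view']).T)[...,:3]; P[d==0]=np.nan; return P
E
python3 - <<'E'
from h import *
for n in ['scene','side','wrist']:
    s=snap(n,n+'0'); print(n,s['fx'],np.linalg.inv(s['view']).round(2).tolist())
print(sensors.sense())
E
```

```text
pics
scene 362.6467646090527 [[-0.81, 0.48, -0.33, 834.43], [0.59, 0.66, -0.48, 581.98], [-0.01, -0.58, -0.82, 913.85], [0.0, 0.0, 0.0, 1.0]]
side 480.7726630071155 [[0.8, -0.44, 0.41, -94.14], [-0.6, -0.56, 0.57, -698.56], [-0.02, -0.7, -0.71, 1029.66], [0.0, 0.0, 0.0, 1.0]]
wrist 271.0653325364764 [[0.29, 0.92, 0.27, 105.34], [0.96, -0.28, -0.09, 594.7], [-0.0, 0.29, -0.96, 373.02], [0.0, 0.0, 0.0, 1.0]]
{'time': 0.15, 'joint_pos': array([ 6.81575746e+01,  7.50679224e+00,  8.53147603e+01,  7.98691739e-04,
        8.72622044e+01, -4.89284212e+00]), 'qd': array([ 0.07089693, -0.0216193 , -0.24651838, -0.00946095, -0.05368867,
        0.07322239]), 'joint_efforts': array([ 3.40266715e-04, -5.70055926e+01, -5.01165354e+01, -1.31484380e-04,
        9.47638851e-03, -4.75387463e-07]), 'tool_pos': array([174.73080471, 573.54940278, 230.47027231]), 'tcp_rot': array([-1.79916616e+02, -7.93864601e-03,  1.63050372e+02]), 'ft_force': array([-0.04061982, -0.11680421,  0.33870505]), 'wrist_torque': array([-0.01972253, -0.06456792,  0.04370897]), 'finger_gap': 85.29020564192312}
```

View pics/scene0.png

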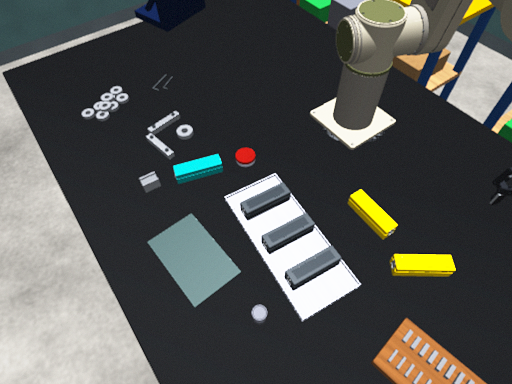

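View pics/side0.png

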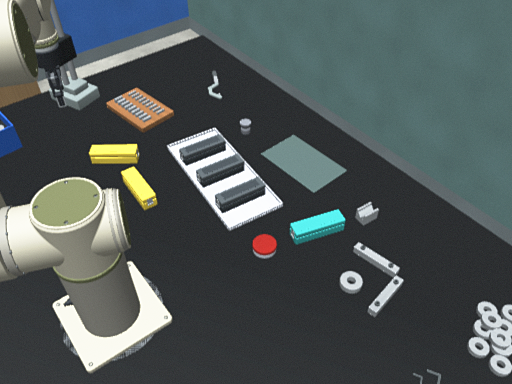

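View pics/wrist0.png

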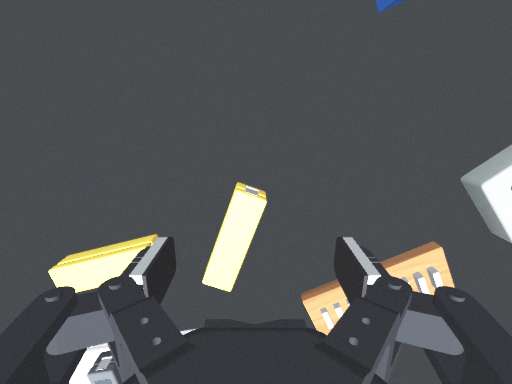

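Scene: blank at (184,131), between the bars of the stop at (163,122) and (159,145). The separate cluster of rings at (105,102) is the look-alikes. Grey cases are in the tray at (265,198), (288,231) and (313,266), with the mat at (195,258). The red tin, teal case and yellow cases are bystanders. Next I measure from depth.

```bash
python3 - <<'E'
from h import *
for tag in ['scene0','side0']:
    s=load(tag);P=cloud(s)
    m=np.isfinite(P[...,2])&(P[...,2]>8)&(P[...,2]<70)&(P[...,0]>200)&(P[...,0]<900)&(np.abs(P[...,1])<600)
    n,l,st,c=cv2.connectedComponentsWithStats(m.astype(np.uint8))
    print(tag)
    for i in range(1,n):
        if st[i,4]<40: continue
        q=P[l==i]; zt=np.percentile(q[:,2],90); t=q[q[:,2]>zt-4][:,:2]
        r=cv2.minAreaRect(t.astype(np.float32)); print(c[i].round(),st[i,4],'top',zt.round(1),'c',np.round(r[0],1),'sz',np.round(r[1],1),'a',round(r[2],1))
# mat
s=load('side0')
for a,b in [(262,154),(295,136),(345,169),(315,190)]: print('mat',w(s,a,b).round(1))
for tag,box in [('scene0',(125,90,215,180)),('side0',(330,225,420,325))]:
    f=load(tag)['frame'];x0,y0,x1,y1=box;cv2.imwrite(f'pics/{tag}_stop.png',cv2.resize(f[y0:y1,x0:x1],None,fx=6,fy=6,interpolation=cv2.INTER_CUBIC))
E
```

```text
scene0
[122.  98.] 63 top 13.9 c [ 618.  -581.8] sz [42.9 34.4] a 2.7
[106. 108.] 288 top 26.0 c [ 682.9 -577.4] sz [76.8 43.9] a 57.5
[ 88. 113.] 70 top 13.5 c [ 753.2 -579.3] sz [43.  35.8] a 3.3
[162. 134.] 470 top 23.8 c [ 587.2 -324.8] sz [207.   95.9] a 55.1
[185. 131.] 156 top 18.7 c [ 516.3 -288.6] sz [54.6 54.5] a 7.3
[245. 156.] 285 top 24.3 c [415.4 -67. ] sz [61.1 61.7] a 55.8
[198. 168.] 836 top 44.3 c [ 567.6 -109.1] sz [ 46.3 146.9] a 73.8
[150. 181.] 238 top 35.1 c [ 713.5 -157.6] sz [37.3 48.6] a 84.3
[290. 239.] 3850 top 48.2 c [485.6 235.4] sz [285.  147.7] a 84.0
[373. 214.] 1037 top 44.2 c [252.6 329. ] sz [147.3  45.4] a 87.3
[422. 265.] 1263 top 44.4 c [264.3 516.3] sz [ 44.1 148. ] a 52.4
[259. 314.] 233 top 41.1 c [681.6 369.8] sz [35.6 35.4] a 7.0
[398. 333.] 236 top 22.6 c [456.5 593.8] sz [116.   14.8] a 2.4
side0
[154. 122.] 189 top 27.0 c [458.6 595.4] sz [132.1  19. ] a 7.5
[245. 125.] 140 top 44.8 c [679.1 366.2] sz [39.1 36.6] a 1.6
[222. 174.] 3811 top 51.8 c [481.5 233.4] sz [288.7 149.9] a 84.2
[116. 153.] 796 top 48.5 c [258.4 511.5] sz [ 50.5 147.8] a 54.4
[139. 187.] 755 top 48.8 c [247.8 325.5] sz [149.6  44.1] a 88.0
[366. 213.] 307 top 38.6 c [ 710.2 -159.1] sz [36.9 50.9] a 86.2
[317. 226.] 1119 top 48.2 c [ 564.3 -113.3] sz [ 47.7 147.9] a 73.5
[264. 245.] 452 top 28.4 c [413.6 -70.9] sz [63.8 63.7] a 34.0
[380. 276.] 987 top 27.3 c [ 582.8 -328. ] sz [208.2  98.6] a 53.6
[351. 281.] 358 top 22.3 c [ 514.3 -291.5] sz [54.5 54. ] a 53.5
[489. 325.] 1152 top 29.0 c [ 676.4 -578.2] sz [77.8 42.6] a 38.2
mat [647.7 237.1   5.3]
mat [792.9 241.2   5.8]
mat [807.8  19.7   5.9]
mat [668.3   6.2   8.8]
```

View pics/side0_stop.png

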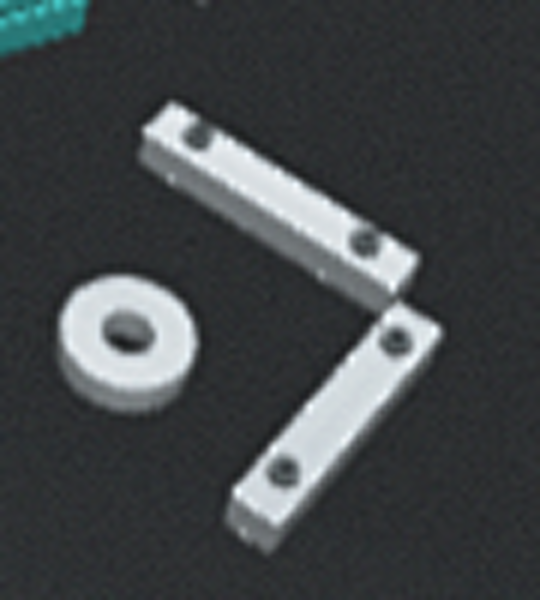

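View pics/scene0_stop.png

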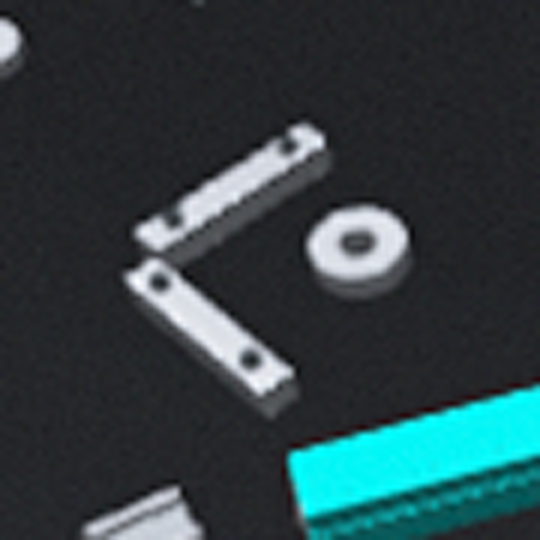

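```bash
python3 - <<'E'
from h import *
for tag,z0 in [('scene0',0),('side0',4)]:
    P=cloud(load(tag)); Z=P[...,2]-z0
    def rect(x0,x1,y0,y1,lo,hi):
        m=(Z>lo)&(Z<hi)&(P[...,0]>x0)&(P[...,0]<x1)&(P[...,1]>y0)&(P[...,1]<y1)
        n,l,st,c=cv2.connectedComponentsWithStats(m.astype(np.uint8),connectivity=4)
        for i in range(1,n):
            if st[i,4]<40: continue
            r=cv2.minAreaRect(P[l==i][:,:2].astype(np.float32)); print(tag,np.round(r[0],1),np.round(r[1],1),round(r[2],1),np.round(cv2.boxPoints(r),0).tolist())
    print('bars');rect(480,720,-430,-220,20.5,30)
    print('cases');rect(350,620,50,420,38,55)
    print('tray');rect(300,700,0,480,6,16)
E
```

```text
bars
scene0 [ 579.1 -363.1] [59.5 20.3] 15.1 [[548.0, -361.0], [553.0, -381.0], [611.0, -365.0], [605.0, -345.0]]
cases
scene0 [473.1 116.3] [ 45.2 147.1] 83.9 [[398.0, 102.0], [544.0, 86.0], [549.0, 131.0], [402.0, 147.0]]
scene0 [486.5 238.1] [ 45.3 148.8] 83.3 [[410.0, 224.0], [558.0, 207.0], [563.0, 252.0], [415.0, 269.0]]
scene0 [498.4 354.5] [ 44.9 148.6] 83.7 [[422.0, 340.0], [570.0, 324.0], [575.0, 369.0], [427.0, 385.0]]
tray
scene0 [466.9  41.5] [ 38.8 182.2] 75.5 [[374.0, 46.0], [550.0, -0.0], [560.0, 37.0], [384.0, 83.0]]
scene0 [482.1 135.9] [  4.5 133.3] 83.1 [[416.0, 142.0], [548.0, 126.0], [549.0, 130.0], [416.0, 146.0]]
scene0 [577.6 233.7] [227.6   5.6] 83.6 [[562.0, 121.0], [568.0, 120.0], [593.0, 346.0], [588.0, 347.0]]
scene0 [407.4 293.3] [72.3  5.8] 83.5 [[400.0, 258.0], [406.0, 257.0], [414.0, 329.0], [409.0, 330.0]]
scene0 [508.1 404.6] [ 90.4 180.4] 83.6 [[413.0, 370.0], [593.0, 350.0], [603.0, 439.0], [424.0, 460.0]]
bars
side0 [ 599.9 -364.1] [18.2 25.8] 87.3 [[587.0, -373.0], [612.0, -374.0], [613.0, -356.0], [587.0, -354.0]]
cases
side0 [493.3 353.1] [ 5
[... 309 characters left out ...]
3] [179.5  85. ] 30.0 [[367.0, 425.0], [409.0, 352.0], [565.0, 441.0], [522.0, 515.0]]
side0 [501.5 331.2] [ 8.1 63.8] 82.3 [[469.0, 331.0], [533.0, 323.0], [534.0, 331.0], [470.0, 339.0]]
side0 [401.  265.9] [164.2   7.8] 85.0 [[390.0, 184.0], [398.0, 184.0], [412.0, 347.0], [404.0, 348.0]]
side0 [494.4 214.4] [ 11.3 126.1] 84.6 [[431.0, 215.0], [557.0, 203.0], [558.0, 214.0], [432.0, 226.0]]
side0 [555.8  64.5] [91.8 11.4] 78.7 [[541.0, 21.0], [552.0, 18.0], [570.0, 108.0], [559.0, 111.0]]
side0 [463.7  92.6] [ 13.1 142.1] 80.3 [[392.0, 98.0], [533.0, 74.0], [535.0, 87.0], [395.0, 111.0]]
side0 [426.3  63.7] [106.3 210.6] 44.8 [[314.0, 101.0], [463.0, -48.0], [538.0, 26.0], [390.0, 176.0]]
```

```bash
python3 - <<'E'
from h import *
def onz(s,u,v,z):
    M=np.linalg.inv(s['view']); d=M[:3,:3]@np.array([(u-s['cx'])/s['fx'],(v-s['cy'])/s['fy'],1]); o=M[:3,3]; return (o+d*(z-o[2])/d[2])[:2]
for tag,off,z,pts in [('scene0',(125,90),23,dict(u1=(308,124),u2=(327,145),u3=(158,250),u4=(135,232),l1=(158,258),l2=(124,274),l3=(272,392),l4=(297,372))),
 ('side0',(330,225),26,dict(u1=(172,100),u2=(142,130),u3=(385,290),u4=(418,258),l1=(397,300),l2=(442,332),l3=(270,524),l4=(232,492)))]:
    s=load(tag);print(tag)
    for k,p in pts.items(): print(k,onz(s,off[0]+(p[0]+.5)/6-.5,off[1]+(p[1]+.5)/6-.5,z).round(1))
    if tag=='side0': print('blank',onz(s,330+127/6-.5,225+332/6-.5,22))
    else: print('blank',onz(s,125+357/6-.5,90+242/6-.5,19))
E
```

```text
scene0
u1 [ 493.8 -389.8]
u2 [ 493.5 -367. ]
u3 [ 613.5 -348.8]
u4 [ 617.6 -369.8]
l1 [ 616.3 -343.1]
l2 [ 637.5 -343.3]
l3 [ 612.  -214.7]
l4 [ 594.2 -219.3]
blank [ 517.51977094 -290.58338554]
side0
u1 [ 615.1 -218.9]
u2 [ 592.4 -222.7]
u3 [ 611.1 -344.5]
u4 [ 634.7 -342. ]
l1 [ 611.2 -350.9]
l2 [ 613.6 -372.8]
l3 [ 490.4 -391.6]
l4 [ 489.2 -372.6]
blank [ 513.23486871 -291.98010047]
```

```bash
python3 -m pendant '[14,-38,0,-0.03,30,14,-38,0,-0.03,30,14,-38,0,-0.03,30,14,-38,0,-0.03,30,14,-38,0,-0.03,30,14,-38,0,-0.03,30,14,-38,0,-0.03,30,14,-38,0,-0.03,30,14,-38,0,-0.03,30,14,-38,0,-0.03,30,14,-38,0,-0.03,30,14,-38,0,0,30]' 60
```

```text
time: 1.15
tool_pos: [337.8, 105.8, 221.3]
tcp_rot: [-179.4, -0.1, 144.0]
ft_force: [0.5, 0.3, 0.2]
finger_gap: 29.8
```

```bash
python3 -m pendant '[13,-38,-10,0,30,13,-38,-10,0,30,13,-38,-10,0,30,13,-38,-10,0,30,13,-38,-10,0,30,13,-38,-10,0,30,13,-38,-10,0,30,13,-38,-10,0,30,13,-38,-10,0,30,6,-10,-10,0,30,0,0,0,0,30]'
```

```text
time: 2.07
tool_pos: [457.6, -257.9, 120.8]
tcp_rot: [-179.7, 0.4, 143.4]
ft_force: [-0.7, 0.9, -0.7]
finger_gap: 30.2
```

```bash
python3 -m pendant '[1,0,-30,0.01,30,1,0,-30,0,30,1,0,-25,0,30,0,0,-10,0,30,0,0,0,0,30]'; python3 - <<'E'
from h import *
snap('wrist','w1')
s=snap('side','s1');cv2.imwrite('pics/s1c.png',cv2.resize(s['frame'][200:330,270:430],None,fx=5,fy=5))
E
```

```text
time: 2.48
tool_pos: [460.5, -257.7, 24.6]
tcp_rot: [-179.7, 0.4, 143.9]
ft_force: [0.9, 0.7, -0.1]
finger_gap: 29.8
```

View pics/w1.png

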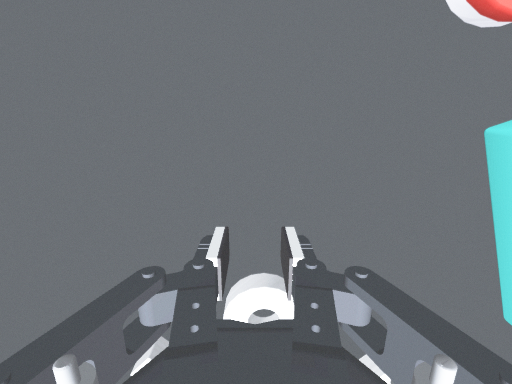

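View pics/s1c.png

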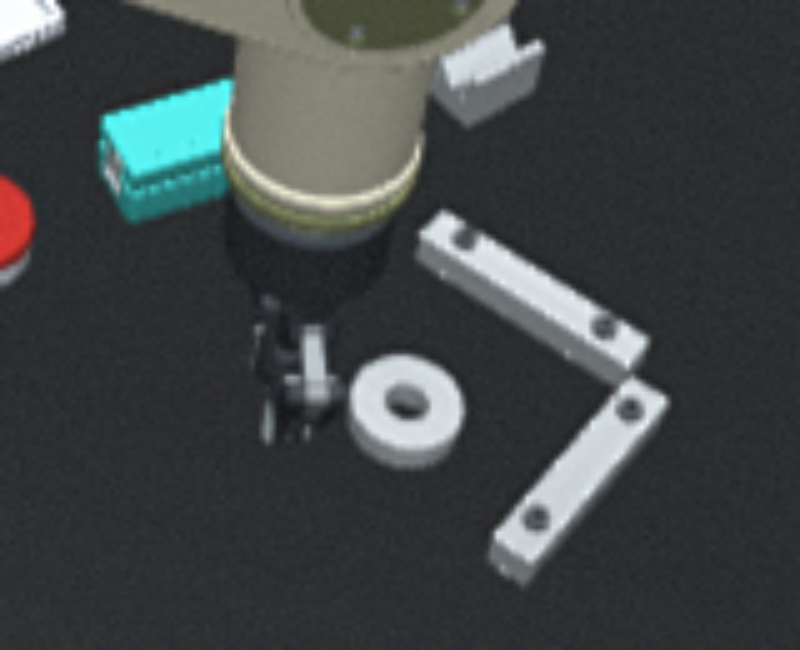

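```bash
python3 -m pendant '[0,0,-17,0,30,0,0,-1,0,30,8,-5,0,0,30,8,-5,0,0,30,8,-5,0,0,30,8,-4,0,0,30,8,-4,0,0,30,8,-4,0,0,30,8,-4,0,0,30,0,0,0,0,30]'; python3 - <<'E'
from h import *
s=snap('side','s2');cv2.imwrite('pics/s2c.png',cv2.resize(s['frame'][200:330,270:430],None,fx=5,fy=5))
E
```

```text
time: 3.42
tool_pos: [535.3, -299.0, 32.0]
tcp_rot: [-179.8, 2.3, 144.0]
ft_force: [0.2, -0.6, 0.8]
finger_gap: 30.1
```

View pics/s2c.png

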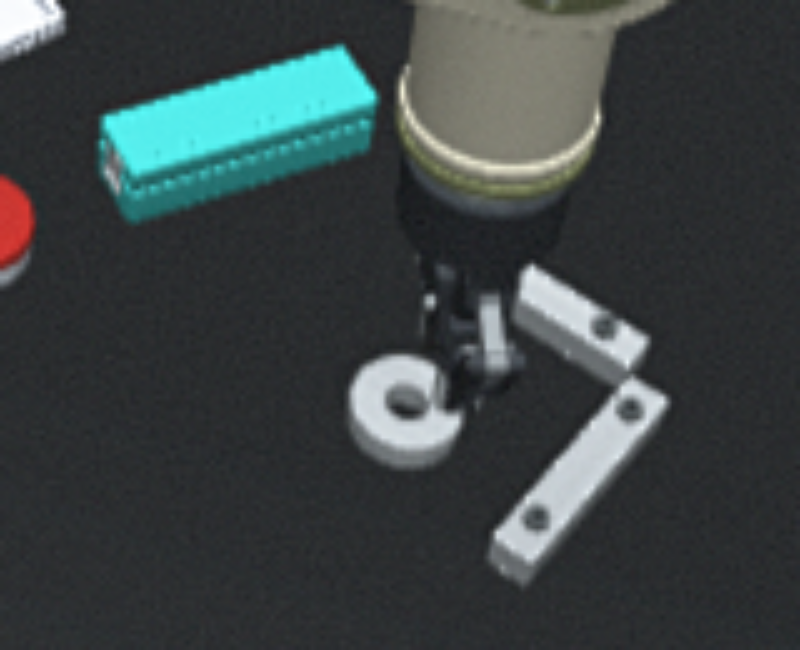

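```bash
python3 -m pendant '[-25,14,3,0,30,-25,14,0,0,30,-26,14,0,0,30,0,0,0,0,30]';python3 -m pendant '[0,0,-10,0,30,0,0,0,0,30]';python3 -c "
from h import *
s=sensors.sense();print(s['joint_pos'],s['qd'])"
```

```text
time: 3.8
tool_pos: [456.7, -255.4, 35.9]
tcp_rot: [-179.8, 2.2, 144.1]
ft_force: [-1.0, 0.4, -1.3]
finger_gap: 30.2
time: 3.97
tool_pos: [456.3, -255.2, 26.9]
tcp_rot: [-179.8, 2.4, 144.1]
ft_force: [0.3, 1.0, -0.5]
finger_gap: 29.9
[-34.6393781    5.09280229 110.4715002   -0.32109532  62.06576693
 -88.57129707] [-0.02982861 -2.86113681 -1.90118824  0.04535463  1.34237825  0.00917493]
```

```bash
python3 -m pendant '[0,0,-10,0,30,0,0,0,0,30]';python3 -m pendant '[0,0,-10,0,30,0,0,0,0,30]'; python3 -c "
from h import *
s=snap('side','s3');cv2.imwrite('pics/s3c.png',cv2.resize(s['frame'][220:320,300:420],None,fx=6,fy=6))"
```

```text
time: 4.13
tool_pos: [458.0, -256.3, 17.1]
tcp_rot: [-179.8, 2.5, 144.1]
ft_force: [-0.7, -0.0, -0.2]
finger_gap: 30.0
time: 4.3
tool_pos: [459.3, -257.2, 6.3]
tcp_rot: [-179.8, 2.6, 144.1]
ft_force: [-0.2, 0.5, -0.7]
finger_gap: 30.0
```

View pics/s3c.png

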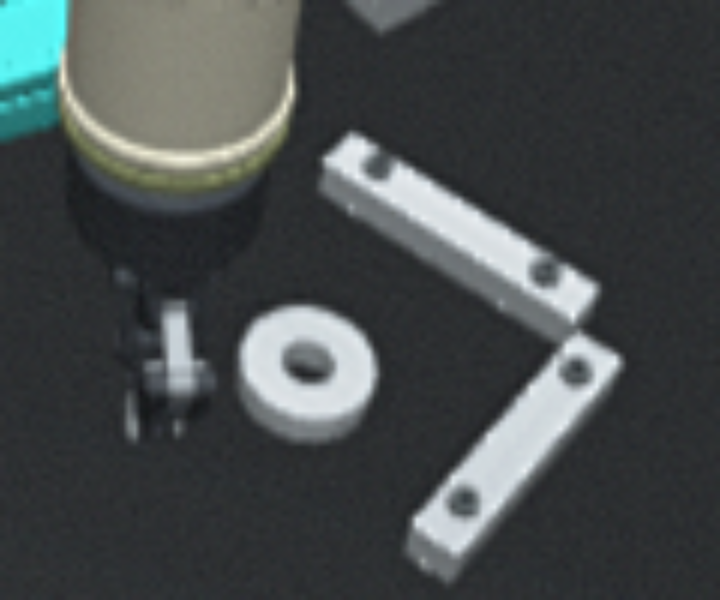

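```bash
python3 -m pendant '[8,-5,0,0,30,8,-5,0,0,30]';python3 -m pendant '[5,-3,0,0,30,5,-3,0,0,30,0,0,0,0,30]'
```

```text
time: 4.52
tool_pos: [475.6, -267.2, 6.5]
tcp_rot: [-179.8, 2.5, 144.1]
ft_force: [0.5, 1.0, -0.5]
finger_gap: 30.4
time: 4.77
tool_pos: [487.9, -274.7, 6.7]
tcp_rot: [-179.8, 2.6, 144.1]
ft_force: [-0.7, 0.4, -0.5]
finger_gap: 30.0
```

```bash
python3 -m pendant '[4,-2,0,0,30,4,-2,0,0,30,4,-2,0,0,30]';python3 -c "
from h import *
s=snap('side','s4');cv2.imwrite('pics/s4c.png',cv2.resize(s['frame'][220:320,300:420],None,fx=6,fy=6))"
```

```text
time: 5.02
tool_pos: [499.2, -279.9, 6.1]
tcp_rot: [-179.8, 2.4, 144.1]
ft_force: [-2.3, 2.3, 2.2]
finger_gap: 30.5
```

View pics/s4c.png

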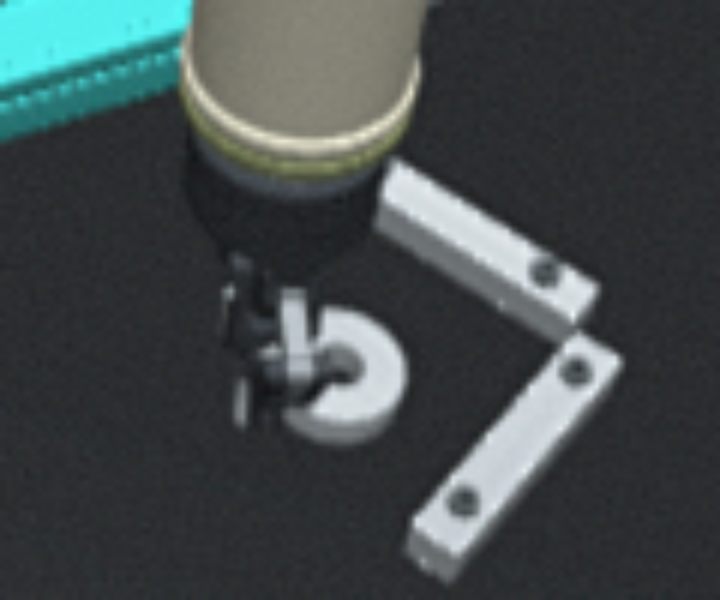

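```bash
python3 -m pendant '[4,-2,0,0,30,4,-2,0,0,30,4,-2,0,0,30,4,-2,0,0,30,4,-2,0,0,30]';python3 -m pendant '[4,-2,0,0,30,4,-2,0,0,30,4,-2,0,0,30,4,-2,0,0,30]';python3 -c "
from h import *
s=snap('side','s5');cv2.imwrite('pics/s5c.png',cv2.resize(s['frame'][220:320,300:420],None,fx=6,fy=6))"
```

```text
time: 5.48
tool_pos: [521.0, -291.0, 6.1]
tcp_rot: [-179.8, 2.4, 144.1]
ft_force: [-2.6, 1.0, 1.0]
finger_gap: 30.1
time: 5.82
tool_pos: [538.9, -300.0, 6.1]
tcp_rot: [-179.8, 2.4, 144.1]
ft_force: [-2.0, 1.7, 2.8]
finger_gap: 30.1
```

View pics/s5c.png

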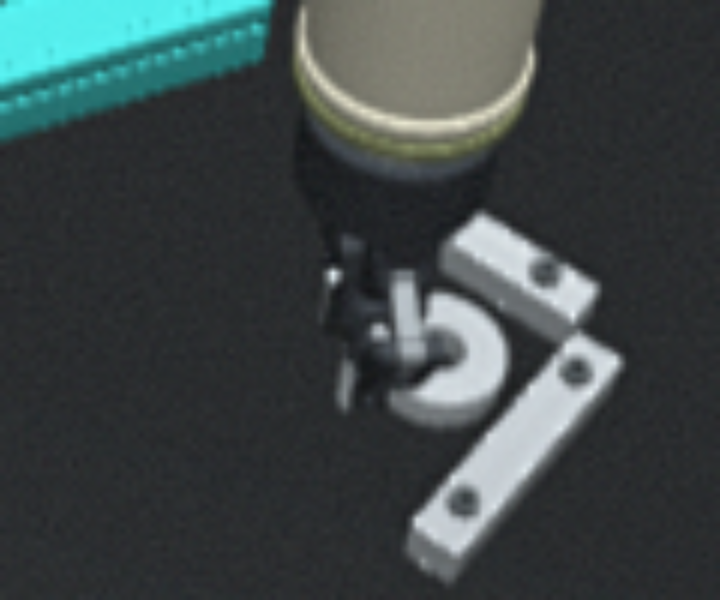

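```bash
python3 -m pendant '[3,-2,0,0,30,3,-2,0,0,30,3,-2,0,0,30,2,-1.5,0,0,30]';python3 -m pendant '[2,-1.5,0,0,30,2,-1.5,0,0,30]';python3 -m pendant '[2,-1.5,0,0,30,2,-1.5,0,0,30]'
```

```text
time: 6.2
tool_pos: [551.6, -308.3, 6.2]
tcp_rot: [-179.8, 2.4, 144.1]
ft_force: [-2.5, 1.2, 2.0]
finger_gap: 30.0
time: 6.37
tool_pos: [552.6, -308.7, 5.2]
tcp_rot: [-179.8, 1.8, 144.1]
ft_force: [-17.5, 11.1, 18.0]
finger_gap: 30.3
time: 6.53
tool_pos: [552.6, -308.7, 4.9]
tcp_rot: [-179.8, 1.1, 144.1]
ft_force: [-16.8, 10.9, 18.1]
finger_gap: 30.2
```

```bash
python3 -m pendant '[2,-2.5,0,0,30,3,-1,0,0,30]';python3 -c "
from h import *
s=snap('side','s6');cv2.imwrite('pics/s6c.png',cv2.resize(s['frame'][220:320,300:420],None,fx=6,fy=6))"
```

```text
time: 6.7
tool_pos: [552.9, -308.3, 5.0]
tcp_rot: [-179.8, 0.3, 144.2]
ft_force: [-18.3, 6.7, 15.8]
finger_gap: 30.2
```

View pics/s6c.png

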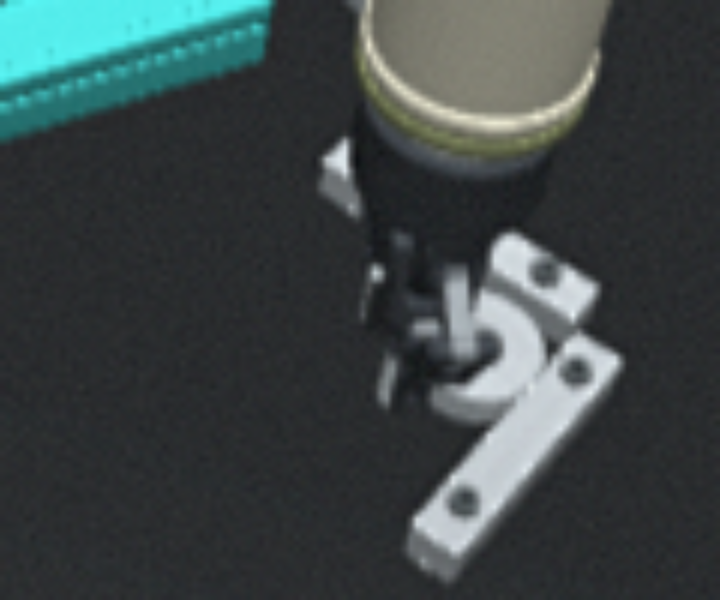

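```bash
python3 -m pendant '[-3,2,0,0,30,-8,6,0,0,30,-24,17,0,0,30,-20,15,10,0,30,-20,25,30,0,50,-10,35,20,0,60,0,0,0,0,60]';python3 -c "
from h import *
s=snap('side','s7');cv2.imwrite('pics/s7c.png',cv2.resize(s['frame'][225:325,320:420],None,fx=6,fy=6,interpolation=2))
s=snap('scene','c7');cv2.imwrite('pics/c7c.png',cv2.resize(s['frame'][90:190,110:220],None,fx=6,fy=6,interpolation=2))"
```

```text
time: 7.33
tool_pos: [466.7, -208.6, 64.1]
tcp_rot: [-179.8, 0.4, 144.0]
ft_force: [0.3, 0.5, -0.0]
finger_gap: 59.9
```

View pics/s7c.png

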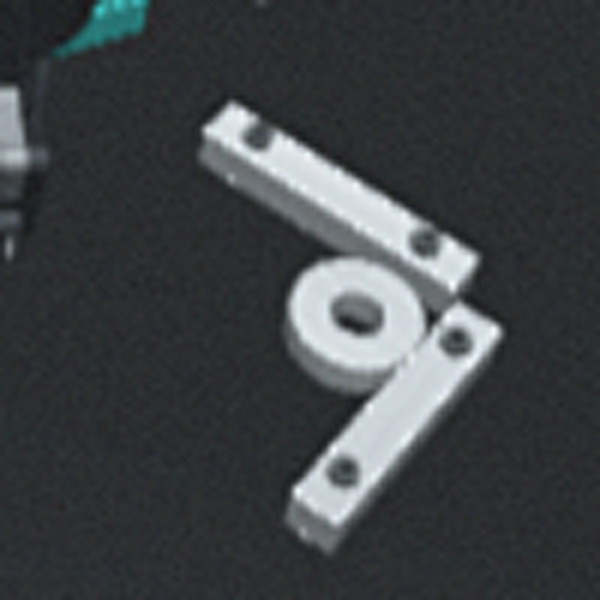

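View pics/c7c.png

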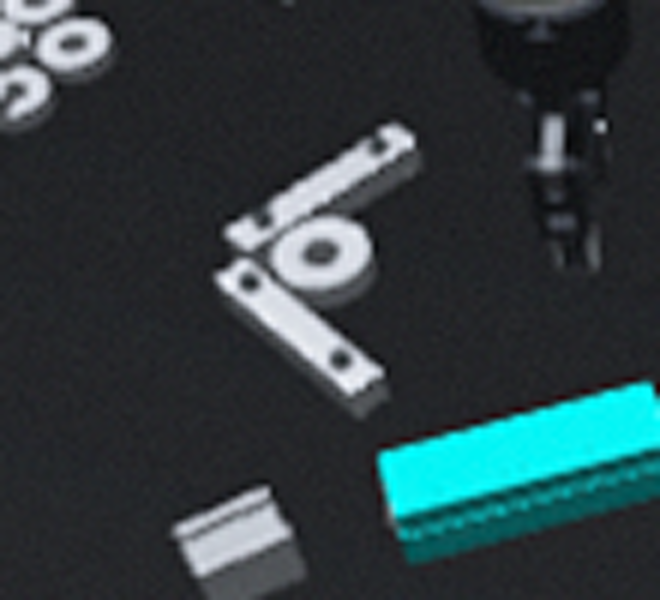

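```bash
python3 - <<'E'
from h import *
def onz(s,u,v,z):
    M=np.linalg.inv(s['view']); d=M[:3,:3]@np.array([(u-s['cx'])/s['fx'],(v-s['cy'])/s['fy'],1]); o=M[:3,3]; return (o+d*(z-o[2])/d[2])[:2]
s=load('c7');print(onz(s,110+320/6-.5,90+250/6-.5,19))
s2=load('s7');print(onz(s2,320+358/6-.5,225+314/6-.5,22))
def fit(tag,z0,box):
    P=cloud(load(tag));Z=P[...,2]-z0
    m=(Z>14)&(Z<20)&(P[...,0]>box[0])&(P[...,0]<box[1])&(P[...,1]>box[2])&(P[...,1]<box[3])
    q=P[m]; return q
R=np.array([[.987,.16],[-.16,.987]])
for tag,z0,o in [('c7',0,(617.2,-347.6)),('s7',4,(613.4,-349.4))]:
    P=cloud(load(tag));Z=P[...,2]-z0
    L=(P[...,:2]-np.array(o))@R.T
    m=(Z>14)&(Z<20)&(L[...,0]<5)&(L[...,0]>-75)&(L[...,1]>-5)&(L[...,1]<75)
    q=L[m]; print(tag,m.sum(),'x',np.percentile(q[:,0],[0,2,98,100]).round(1),'y',np.percentile(q[:,1],[0,2,98,100]).round(1))
E
```

```text
[ 579.26562712 -328.72409592]
[ 576.05485638 -328.90949947]
c7 142 x [-73.6 -60.9   4.2   4.7] y [-4.8 -3.5 61.9 74. ]
s7 292 x [-72.8 -58.7   4.3   4.9] y [-4.6 -3.7 56.7 74.7]
```

The pixel geometry says the blank touches bar B but still has a gap of about 5 mm to bar A. I'll push it along the stop's own +x with closed fingers.

```bash
python3 -m pendant '[6,-18,0,-0.112,0,6,-18,0,-0.112,0,6,-18,0,-0.112,0,6,-18,0,-0.112,0,6,-18,0,-0.112,0,6,-18,0,-0.112,0,6,-18,0,-0.112,0,0,0,0,0,0]'
```

```text
time: 8.1
tool_pos: [514.0, -350.4, 57.1]
tcp_rot: [-179.8, 0.8, 96.9]
ft_force: [-0.2, 0.1, 0.5]
finger_gap: 0.2
```

```bash
python3 -m pendant '[-4,13,0,0.03,0,0,0,-25,0,0,0,0,-15,0,0,0,0,-8,0,0,0,0,0,0,0]';python3 -c "
from h import *
s=snap('side','s8');cv2.imwrite('pics/s8c.png',cv2.resize(s['frame'][225:325,320:420],None,fx=6,fy=6,interpolation=2))"
```

```text
time: 8.52
tool_pos: [510.6, -342.1, 3.7]
tcp_rot: [-179.8, 0.8, 98.9]
ft_force: [-0.5, 0.5, -0.9]
finger_gap: -0.3
```

View pics/s8c.png

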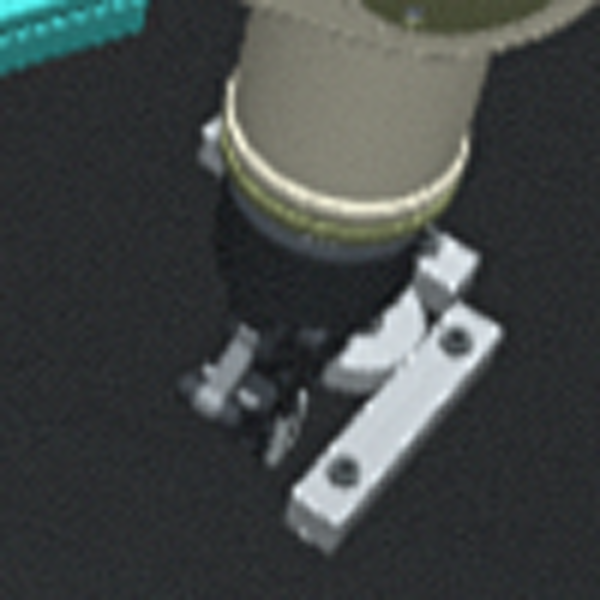

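```bash
python3 -m pendant '[0,4,4,0,0,5,1,0,0,0,5,1,0,0,0]';python3 -m pendant '[4,0.6,0,0,0,4,0.6,0,0,0]';python3 -m pendant '[3,0.4,0,0,0,3,0.4,0,0,0]'; python3 -m pendant '[3,0.4,0,0,0]';python3 -m pendant '[2,0.3,0,0,0,2,0.3,0,0,0]'
```

```text
time: 8.82
tool_pos: [521.3, -336.7, 10.0]
tcp_rot: [-179.8, 0.9, 98.9]
ft_force: [-0.2, 0.1, 0.0]
finger_gap: 0.1
time: 8.98
tool_pos: [531.9, -335.9, 12.3]
tcp_rot: [-180.0, 1.0, 98.9]
ft_force: [-0.5, -0.3, 0.7]
finger_gap: -0.2
time: 9.15
tool_pos: [540.1, -335.3, 13.7]
tcp_rot: [179.9, 1.1, 99.0]
ft_force: [0.3, 0.5, 0.3]
finger_gap: -0.1
time: 9.23
tool_pos: [543.8, -334.9, 14.1]
tcp_rot: [179.9, 1.2, 99.0]
ft_force: [-0.7, -0.5, -0.2]
finger_gap: -0.2
time: 9.4
tool_pos: [548.2, -334.3, 14.1]
tcp_rot: [179.9, 1.2, 99.0]
ft_force: [-2.2, -0.5, 1.2]
finger_gap: 0.0
```

```bash
python3 -m pendant '[-4,-0.6,0,0,0,0,0,-7,0,0,0,0,0,0,0]';python3 -m pendant '[4,0.6,0,0,0,3,0.5,0,0,0]';python3 -m pendant '[2,0.3,0,0,0,2,0.3,0,0,0]'; python3 -m pendant '[2,0.3,0,0,0,2,0.3,0,0,0]'
```

```text
time: 9.65
tool_pos: [546.0, -336.6, 11.6]
tcp_rot: [179.8, 1.3, 99.0]
ft_force: [-0.5, 1.1, 1.3]
finger_gap: -0.1
time: 9.82
tool_pos: [552.5, -336.3, 12.3]
tcp_rot: [179.8, 1.4, 99.0]
ft_force: [-2.8, -0.3, 2.5]
finger_gap: 0.1
time: 9.98
tool_pos: [553.2, -336.4, 11.5]
tcp_rot: [-179.8, 1.3, 98.9]
ft_force: [-14.1, -1.1, 13.1]
finger_gap: -0.1
time: 10.15
tool_pos: [553.1, -336.4, 11.6]
tcp_rot: [-179.4, 1.2, 98.9]
ft_force: [-13.4, 1.2, 13.8]
finger_gap: 0.0
```

```bash
python3 -m pendant '[-4,-0.6,0,0,0,-12,-2,0,0,0,-14,0,15,0,20,-15,15,30,0,60,-20,35,30,0,85,-10,40,20,0,85,0,0,0,0,85]';python3 -c "
from h import *
s=snap('side','s9');cv2.imwrite('pics/s9c.png',cv2.resize(s['frame'][225:325,320:420],None,fx=6,fy=6,interpolation=2))
s=snap('scene','c9');cv2.imwrite('pics/c9c.png',cv2.resize(s['frame'][90:190,110:220],None,fx=6,fy=6,interpolation=2))"
```

```text
time: 10.73
tool_pos: [476.4, -254.0, 97.2]
tcp_rot: [-179.1, 0.8, 98.7]
ft_force: [-0.4, -0.5, 0.6]
finger_gap: 60.2
```

View pics/s9c.png

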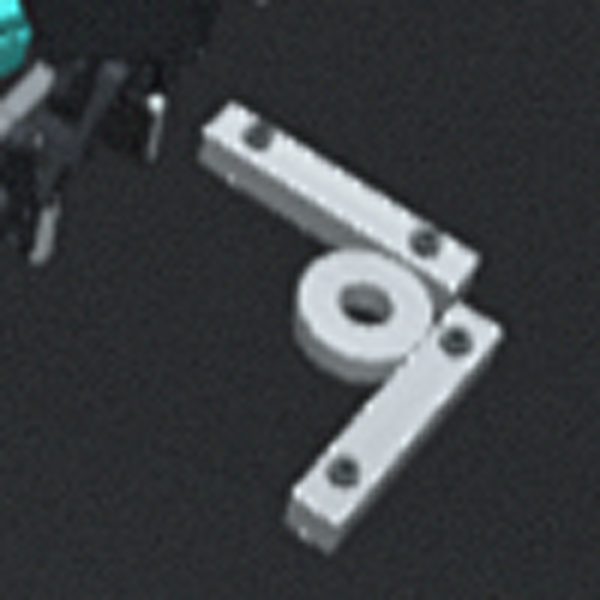

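View pics/c9c.png

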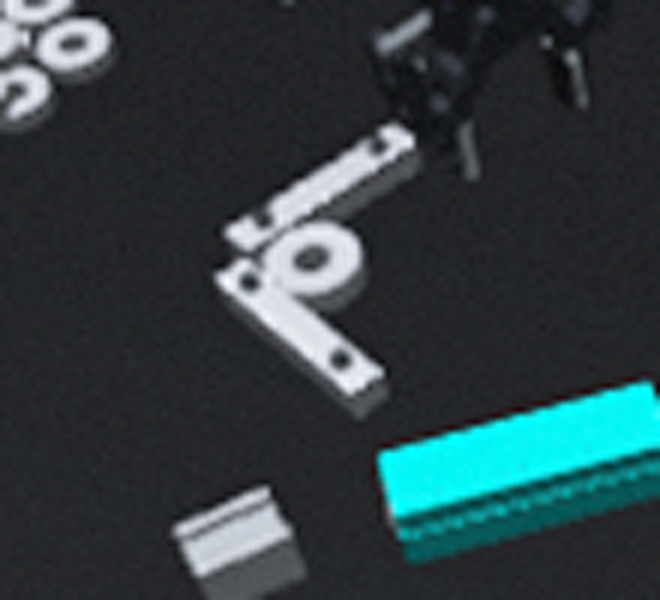

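```bash
python3 -m pendant '[25,-4,-8,0,0,25,-4,-8,0,0,25,-3,-8,0,0,20,-2,-8,0,0,0,0,-20,0,0,0,0,0,0,0]'
```

```text
time: 11.33
tool_pos: [575.3, -274.2, 33.9]
tcp_rot: [-178.8, 0.9, 98.6]
ft_force: [-1.5, 0.8, -1.6]
finger_gap: 3.8
```

```bash
python3 -m pendant '[0,3,-16,0,0,0,2,-8,0,0,0,0,0,0,0]';python3 -m pendant '[0.5,-4,0,0,0,0.5,-4,0,0,0]';python3 -m pendant '[0.5,-3,0,0,0,0.3,-2,0,0,0]';python3 -m pendant '[0.3,-2,0,0,0,0.3,-2,0,0,0]'
```

```text
time: 11.58
tool_pos: [574.2, -270.4, 5.7]
tcp_rot: [-178.6, 0.7, 98.5]
ft_force: [-0.5, 1.1, 0.2]
finger_gap: 0.1
time: 11.75
tool_pos: [574.0, -278.3, 5.1]
tcp_rot: [-178.5, 0.6, 98.6]
ft_force: [-0.2, 0.2, 0.5]
finger_gap: 0.2
time: 11.92
tool_pos: [575.5, -285.4, 7.0]
tcp_rot: [-178.6, 0.7, 98.5]
ft_force: [1.2, -0.5, 0.1]
finger_gap: 0.1
time: 12.08
tool_pos: [576.4, -289.5, 8.4]
tcp_rot: [-178.7, 0.7, 98.5]
ft_force: [-2.0, 14.1, 0.0]
finger_gap: -0.2
```

```bash
python3 -m pendant '[0.4,-2.5,0,0,0,0.4,-2.5,0,0,0]';python3 -m pendant '[0,5,0,0,0,-1,12,0,0,0,0,20,10,0,40,-10,30,40,0,75,-10,38,40,0,75,-10,38,30,0,75,-10,38,20,0,75,0,0,0,0,75]'; python3 -c "
from h import *
s=snap('side','s10');cv2.imwrite('pics/s10c.png',cv2.resize(s['frame'][225:325,320:420],None,fx=6,fy=6,interpolation=2))
s=snap('scene','c10');cv2.imwrite('pics/c10c.png',cv2.resize(s['frame'][90:190,110:220],None,fx=6,fy=6,interpolation=2))"
```

```text
time: 12.25
tool_pos: [576.4, -289.3, 8.2]
tcp_rot: [-178.6, 0.1, 98.5]
ft_force: [-3.2, 13.3, 6.3]
finger_gap: -0.2
time: 12.92
tool_pos: [539.6, -124.9, 130.4]
tcp_rot: [-178.6, 0.1, 98.2]
ft_force: [-0.1, -0.0, 1.3]
finger_gap: 72.3
```

View pics/s10c.png

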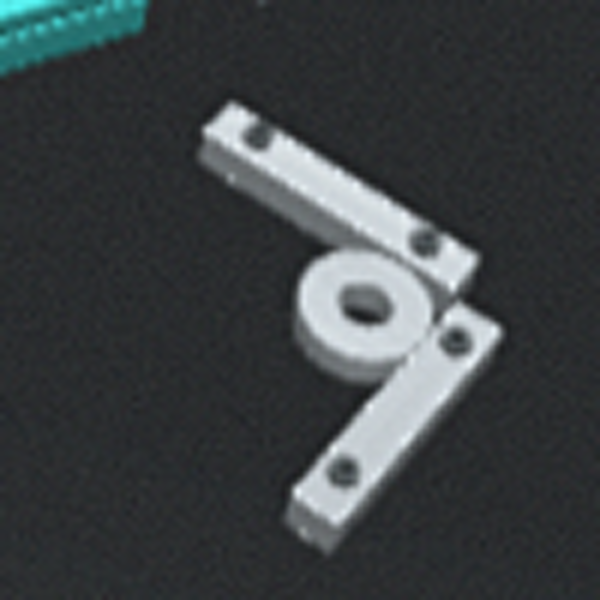

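View pics/c10c.png

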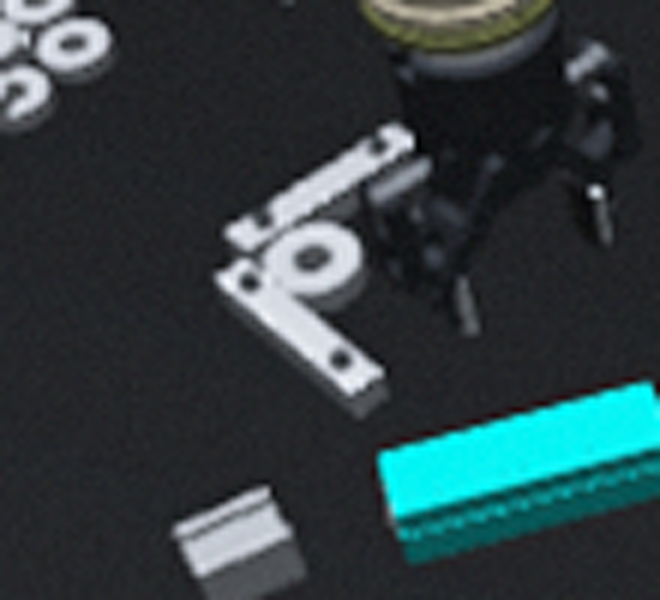

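The blank is seated: hard stops in own x (14 N) and own y (14 N), and it didn't move between the two looks. Next is case_left at about (497,354), the grey one at scene pixel (313,266).

```bash
python3 -m pendant '[-3,38,0,0.12,80,-3,38,0,0.12,80,-3,38,0,0.12,80,-3,38,0,0.12,80,-3,38,0,0.12,80,-3,38,0,0.12,80,-3,38,0,0.12,80,-3,38,0,0.12,80,-3,38,0,0.12,80,-3,38,0,0.12,80,-3,38,0,0.12,80,-3,30,0,0,80]' 60;python3 -m pendant '[0,0,0,0,80]'
```

```text
time: 14.02
tool_pos: [500.5, 320.1, 116.2]
tcp_rot: [-178.0, 0.2, 176.3]
ft_force: [1.5, 0.7, 0.4]
finger_gap: 80.3
time: 14.1
tool_pos: [499.6, 324.4, 114.9]
tcp_rot: [-178.0, 0.2, 176.5]
ft_force: [0.5, 0.6, -0.0]
finger_gap: 79.9
```

```bash
python3 -m pendant '[-1,15,-10,-0.05,80,-1,14,-20,0,80,0,0,0,0,80]';python3 -c "
from h import *
s=snap('wrist','w11')
s=snap('scene','c11');cv2.imwrite('pics/c11c.png',cv2.resize(s['frame'][180:320,220:370],None,fx=5,fy=5,interpolation=2))"
```

```text
time: 14.35
tool_pos: [498.4, 354.0, 80.8]
tcp_rot: [-177.9, 0.1, 173.6]
ft_force: [-0.7, 0.0, -1.8]
finger_gap: 80.3
```

View pics/w11.png

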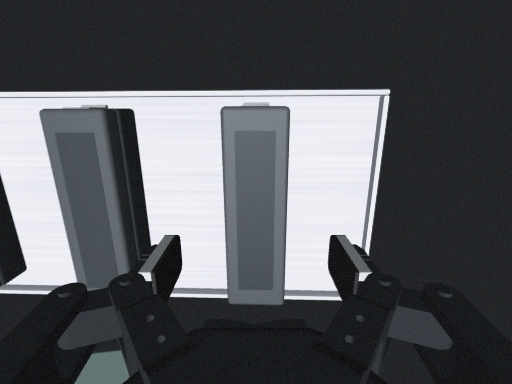

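View pics/c11c.png

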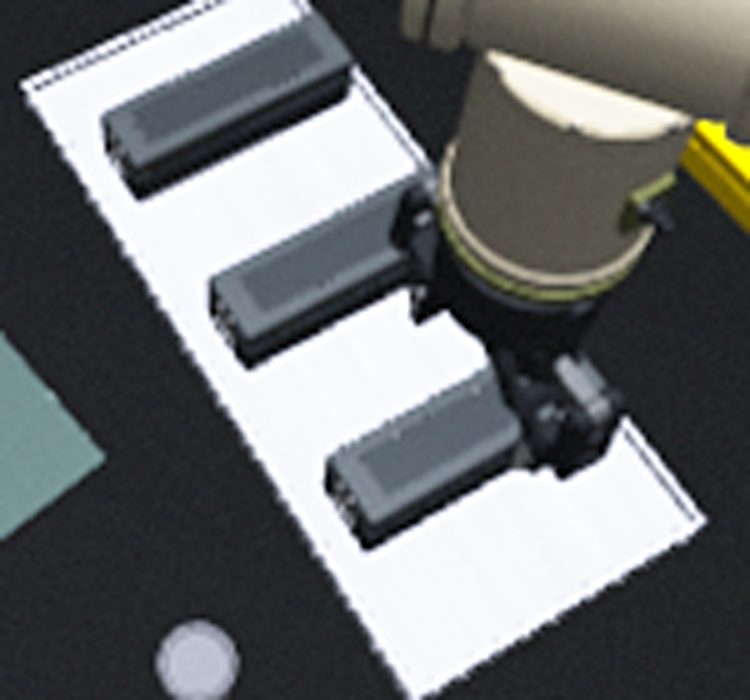

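```bash
python3 -m pendant '[0,0,-35,0,80,0,0,-22,0,80,0,0,-7,0,80,0,0,0,0,80]'; python3 -m pendant '[0,0,0,0,30,0,0,0,0,30,0,0,0,0,30,0,0,0,0,30]' 60
```

```text
time: 14.78
tool_pos: [505.7, 349.9, 23.3]
tcp_rot: [-178.1, 0.7, 173.4]
ft_force: [-0.2, 0.2, 0.5]
finger_gap: 79.9
time: 15.12
tool_pos: [509.2, 349.3, 28.6]
tcp_rot: [-178.3, 1.0, 173.2]
ft_force: [-1.1, -0.4, -3.0]
finger_gap: 42.6
```

```bash
python3 -m pendant '[0,0,0,0,80,0,0,0,0,80,0,0,0,0,80]'; python3 -m pendant '[0,0,0,0,80]'; python3 -m pendant '[-4,2,-8,0,80]'; python3 -m pendant '[-4,2,-8,0,80]';  python3 -m pendant '[0,0,0,0,80]'
```

```text
time: 15.37
tool_pos: [510.9, 350.2, 31.7]
tcp_rot: [-178.5, 1.2, 173.2]
ft_force: [0.4, -0.5, 0.2]
finger_gap: 77.1
time: 15.45
tool_pos: [511.2, 350.4, 32.2]
tcp_rot: [-178.5, 1.2, 173.2]
ft_force: [-0.1, 0.2, 0.9]
finger_gap: 79.7
time: 15.53
tool_pos: [509.1, 353.1, 26.2]
tcp_rot: [-178.6, 1.4, 173.2]
ft_force: [0.0, 0.4, 0.9]
finger_gap: 79.9
time: 15.62
tool_pos: [505.1, 355.3, 17.9]
tcp_rot: [-178.6, 1.4, 173.2]
ft_force: [-0.3, 1.1, -0.4]
finger_gap: 80.0
time: 15.7
tool_pos: [503.0, 355.1, 15.5]
tcp_rot: [-178.5, 1.3, 173.2]
ft_force: [-0.1, 0.7, -0.2]
finger_gap: 80.3
```

```bash
python3 -m pendant '[-3,0,-3,0,80,0,0,0,0,40]'; python3 -m pendant '[0,0,0,0,30,0,0,0,0,30,0,0,0,0,30,0,0,0,0,30]' 60
```

```text
time: 15.87
tool_pos: [498.3, 354.8, 10.5]
tcp_rot: [-178.5, 1.2, 173.2]
ft_force: [-1.4, -0.8, -0.8]
finger_gap: 69.6
time: 16.2
tool_pos: [497.8, 354.5, 10.3]
tcp_rot: [-178.4, 1.1, 173.3]
ft_force: [-0.3, 0.5, -3.5]
finger_gap: 43.0
```

```bash
python3 -m pendant '[0,0,10,0,30,0,0,20,0,30,0,0,35,0,30,0,0,35,0,30,0,0,35,0,30,0,0,35,0,30,0,0,10,0,30,0,0,0,0,30]'; python3 -c "
from h import *
s=sensors.sense();print(s['wrist_torque'],s['joint_pos'],s['ft_force'],s['joint_efforts'])"
```

```text
time: 16.87
tool_pos: [490.9, 349.7, 194.7]
tcp_rot: [-177.9, 0.5, 173.2]
ft_force: [0.9, -0.2, -3.7]
finger_gap: 43.4
[-0.02386286 -0.04735339 -0.01745468] [ 31.76816593   9.9815836   86.36231422  -1.94629131  84.55843235
 -51.24553901] [ 0.85095669 -0.24122831 -3.72829886] [ 3.71460593e-02 -6.14419127e+01 -5.18651462e+01 -2.93617062e-01
  8.15444570e-01 -2.08011281e-02]
```

```bash
python3 -m pendant '[38,-8,10,0.04,30,38,-8,10,0.04,30,38,-8,10,0.04,30,38,-8,10,0.04,30,38,-8,10,0.04,30,38,-8,10,0.04,30,38,-8,10,0.04,30,38,-8,10,0.04,30,38,-8,0,0.04,30,38,-8,0,0.04,30,38,-8,0,0.04,30,38,-8,0,0,30]'; python3 -c "
from h import *
s=sensors.sense();print(s['wrist_torque'],s['joint_pos'],s['ft_force'])"
```

```text
time: 17.87
tool_pos: [849.1, 247.9, 212.2]
tcp_rot: [-177.6, -0.5, -163.1]
ft_force: [0.4, 0.1, -10.9]
finger_gap: 43.4
[ 0.01852802 -0.06847335 -0.05331164] [ 13.95511071  68.62254289   2.15809946  -2.56149207 109.62334318
 -93.78065752] [  0.41077433   0.0825967  -10.87850667]
```

```bash
python3 -m pendant '[38,8,0,0,30,38,8,0,0,30,38,8,0,0,30]'; python3 -m pendant '[30,8,30,0,30,30,8,30,0,30,30,8,30,0,30]';python3 -c "
from h import *
s=sensors.sense();print(s['wrist_torque'],s['joint_pos'],s['ft_force'])"
```

```text
time: 18.12
tool_pos: [884.7, 241.2, 165.1]
tcp_rot: [-177.6, 2.5, -163.2]
ft_force: [-0.1, -0.3, -3.3]
finger_gap: 43.2
time: 18.37
tool_pos: [893.0, 240.2, 210.0]
tcp_rot: [-177.6, 5.5, -163.1]
ft_force: [-0.3, 1.1, -3.7]
finger_gap: 43.2
[0.05235906 0.00880235 0.02728381] [ 12.67278917  69.31785815   1.424972    -2.06702775 103.59816312
 -94.65802838] [-0.33637584  1.11725195 -3.68727332]
```

```bash
python3 -m pendant '[35,10,20,0,30,35,10,20,0,30,35,10,20,0,30,35,10,20,0,30,35,10,20,0,30,35,10,20,0,30]';python3 -c "
from h import *
s=sensors.sense();print(s['wrist_torque'],s['joint_pos'],s['ft_force'])"
```

```text
time: 18.87
tool_pos: [940.5, 255.6, 293.8]
tcp_rot: [-177.1, 17.1, -162.5]
ft_force: [-1.0, -0.5, -3.5]
finger_gap: 43.0
[-0.0403974   0.30135354  0.0055849 ] [ 12.73392222  64.88271509   1.28413396  -1.4526752   96.53357031
 -94.71087571] [-0.97432852 -0.47666103 -3.45173957]
```

```bash
python3 -m pendant '[35,10,20,0,30,35,10,20,0,30,35,10,20,0,30,35,10,20,0,30,0,0,0,0,30,0,0,0,0,30]';python3 -c "
from h import *
s=sensors.sense();print(s['wrist_torque'],s['joint_pos'],s['ft_force'])
s=snap('scene','c12')"
```

```text
time: 19.37
tool_pos: [974.9, 265.7, 337.3]
tcp_rot: [-176.8, 24.8, -162.0]
ft_force: [0.2, -0.9, -4.3]
finger_gap: 43.4
[-0.07949301  0.42370813  0.03221582] [ 12.70363838  63.14930723   1.30873254  -1.01121766  90.51744572
 -94.77219916] [ 0.16171111 -0.86701949 -4.32033143]
```

View pics/c12.png

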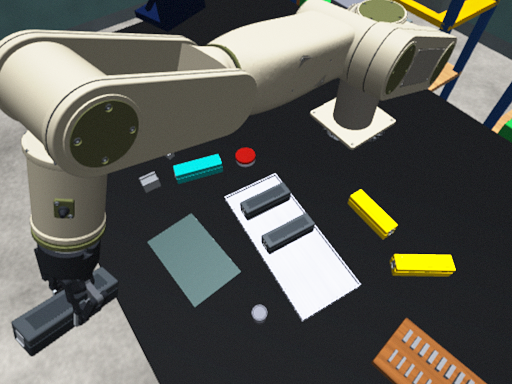

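```bash
python3 -m pendant '[-38,-10,-5,0,30,-38,-10,-5,0,30,-38,-10,-5,0,30,-38,-10,-5,0,30,-38,-10,-5,0,30,-38,-10,-5,0,30,-38,-10,-5,0,30,-38,-10,-5,0,30,-38,-10,-5,0,30,-38,-10,-5,0,30,-38,-10,-5,0,30,-38,-10,-5,0,30]';python3 -c "
from h import *
s=sensors.sense();print(s['wrist_torque'],s['joint_pos'],s['ft_force'])"
```

```text
time: 20.42
tool_pos: [603.3, 166.8, 276.0]
tcp_rot: [-176.8, 24.0, -162.1]
ft_force: [-0.8, -0.0, -2.4]
finger_gap: 43.5
[-0.10228237  0.48631614 -0.01888993] [ 10.96304598 -12.18722204 103.07803212  -0.37123311  64.90191582
 -96.16793499] [-0.76583751 -0.02320256 -2.39959322]
```

```bash
python3 -m pendant '[-38,-10,0,0,30,-38,-10,0,0,30,-38,-10,0,0,30,-38,-10,0,0,30,-38,-10,0,0,30,-38,-10,0,0,30]';python3 -c "
from h import *
s=sensors.sense();print(s['wrist_torque'],s['joint_pos'],s['ft_force'])"
```

```text
time: 20.92
tool_pos: [389.0, 113.2, 267.9]
tcp_rot: [-176.9, 21.6, -162.2]
ft_force: [0.7, -0.1, -3.1]
finger_gap: 43.2
[-0.01549837  0.29948025 -0.04565449] [  8.71255473 -51.18054092 128.93989293   0.28595962  80.45998344
 -98.48355793] [ 0.73415472 -0.14816142 -3.10704034]
```

```bash
python3 -m pendant '[-20,-5,-10,0,30,-20,-5,-10,0,30,-20,-5,-10,0,30]';python3 -c "
from h import *
s=sensors.sense();print(s['wrist_torque'],s['joint_pos'],s['ft_force'])"
```

```text
time: 21.17
tool_pos: [372.8, 114.8, 239.8]
tcp_rot: [-176.8, 18.8, -162.4]
ft_force: [0.0, 0.4, -3.1]
finger_gap: 43.1
[-0.02948814  0.22781671  0.02258266] [ 10.42083707 -51.13311716 131.18733345  -0.91550836  80.89810099
 -96.61617018] [ 0.03127656  0.36061309 -3.06530556]
```

```bash
python3 -m pendant '[-35,-9,0,0,30,-35,-9,0,0,30,-35,-9,0,0,30,-35,-9,0,0,30,-35,-9,0,0,30,-35,-9,0,0,30]';python3 -c "
from h import *
s=sensors.sense();print(s['wrist_torque'],s['joint_pos'],s['ft_force'])"
```

```text
time: 21.67
tool_pos: [302.3, 131.0, 250.9]
tcp_rot: [-175.3, 10.2, -163.1]
ft_force: [-0.2, 0.0, -3.5]
finger_gap: 43.3
[0.04515972 0.18308035 0.01186666] [ 20.33982723 -51.11840865 128.6897851   -5.26776108  92.49288286
 -86.81801096] [-0.18098755  0.01687382 -3.46673781]
```

```bash
python3 -m pendant '[-30,-14,10,0,30,-30,-14,10,0,30,-30,-14,10,0,30,-30,-14,10,0,30,-30,-14,10,0,30]';python3 -c "
from h import *
s=sensors.sense();print(s['wrist_torque'],s['joint_pos'],s['ft_force'])"
```

```text
time: 22.08
tool_pos: [241.8, 126.5, 322.6]
tcp_rot: [-173.5, 4.3, -163.5]
ft_force: [0.3, 0.2, -3.6]
finger_gap: 43.5
[ 0.11960409  0.12729247 -0.01342294] [ 26.40073031 -51.11802306 120.82180497  -7.48366081 107.02877579
 -82.23436694] [ 0.3034961   0.19487025 -3.55172831]
```

```bash
python3 -m pendant '[-30,-16,0,0.06,30,-30,-16,0,0.06,30,-30,-16,0,0.06,30,-30,-16,0,0,30]';python3 -c "
from h import *
s=sensors.sense();print(s['wrist_torque'],s['joint_pos'],s['ft_force'])"
```

```text
time: 22.42
tool_pos: [196.1, 130.6, 356.6]
tcp_rot: [-172.0, -0.3, -153.4]
ft_force: [0.4, 0.3, -3.9]
finger_gap: 43.7
[0.12856074 0.03557226 0.03071916] [ 33.42244034 -51.12825915 117.20224346  -8.73597667 114.91791749
 -86.85766448] [ 0.37815749  0.3096065  -3.94086483]
```

```bash
python3 -m pendant '[36,16,0,-0.125,30,36,16,0,-0.125,30,36,16,0,-0.125,30,36,16,0,-0.125,30,36,16,0,-0.125,30,36,16,0,-0.125,30,36,16,0,-0.125,30,36,16,0,-0.125,30,36,16,0,-0.125,30,36,16,0,-0.125,30,36,16,0,-0.125,30,36,16,0,-0.125,30]';python3 -c "
from h import *
s=sensors.sense();print(s['wrist_torque'],s['joint_pos'],s['ft_force'])"
```

```text
time: 23.42
tool_pos: [635.5, 334.3, 367.2]
tcp_rot: [-173.7, 2.7, 122.6]
ft_force: [1.2, 0.4, -3.0]
finger_gap: 43.5
[ 0.00198392 -0.12942358 -0.0141698 ] [ 25.42981862  34.42107397  38.16711577  -3.79630905 113.30375117
  -8.38869383] [ 1.23023165  0.40566611 -3.04717363]
```

```bash
python3 -m pendant '[15,7,0,-0.125,30,15,7,0,-0.125,30,15,7,0,-0.125,30,15,7,0,-0.125,30,15,7,0,-0.125,30,15,7,0,-0.125,30,15,7,0,-0.125,30,30,14,10,-0.125,30,35,16,16,-0.125,30,35,16,16,-0.125,30,35,16,16,-0.125,30,35,16,16,-0.125,30]';python3 -c "
from h import *
s=sensors.sense();print(s['wrist_torque'],s['joint_pos'],s['ft_force'])"
```

```text
time: 24.42
tool_pos: [770.2, 398.5, 326.4]
tcp_rot: [-176.9, -3.8, 38.6]
ft_force: [0.0, -0.3, -2.9]
finger_gap: 43.3
[-0.04202392  0.00476599 -0.04955257] [ 22.27407309  61.65787127   1.31932729   4.41370273 114.13933746
  75.48066711] [ 0.04457018 -0.34409611 -2.91481107]
```

```bash
python3 -m pendant '[35,16,16,-0.1,30,35,16,16,-0.05,30,35,16,16,0,30,35,16,16,0,30,35,16,16,0,30,35,16,16,0,30,35,16,16,0,30,35,16,16,0,30,35,16,16,0,30]';python3 -c "
from h import *
s=sensors.sense();print(s['wrist_torque'],s['joint_pos'],s['ft_force'])"
```

```text
time: 25.17
tool_pos: [863.0, 441.3, 349.6]
tcp_rot: [-177.5, -19.8, 28.2]
ft_force: [0.9, 0.6, -3.0]
finger_gap: 43.2
[-0.10065118  0.21660737 -0.04393553] [22.36145912 61.48959748  1.31239598  4.5300305  97.69562379 85.05718867] [ 0.86435359  0.55145925 -2.95102967]
```

```bash
cat >> h.py <<'E'
def tq():
    s=sensors.sense(); r=s['tcp_rot']; p=s['tool_pos']; th=np.arctan2(p[1],p[0]); y=np.radians(r[2]); 
    from scipy.spatial.transform import Rotation as Ro
    M=Ro.from_euler('xyz',r,degrees=True).as_matrix(); ja=M[:,1]; el=np.degrees(np.arcsin(M[2,0]))
    jh=ja*[1,1,0]; t=s['wrist_torque']
    print('t',round(s['time'],2),'caseaxis elev(x)',round(el,1),'sidetilt',round(np.degrees(np.arcsin(ja[2])),1),'tq.jaw',round(float(t@ja),3),'tq',t.round(3),'q',s['joint_pos'].round(2),'F',s['ft_force'].round(1))
E
python3 -m pendant '[0,0,0,0,30]' >/dev/null; python3 -c "from h import *;tq()"; python3 -m pendant '[0,0,0,0,30]'>/dev/null; python3 -c "from h import *;tq()"; python3 -m pendant '[0,0,0,0,30]'; python3 -c "from h import *;tq()"
```

```text
t 25.25 caseaxis elev(x) 20.0 sidetilt -2.3 tq.jaw -0.255 tq [-0.156  0.204  0.011] q [22.4  61.57  1.28  4.51 97.5  85.08] F [-0.4  0.6 -2.9]
t 25.33 caseaxis elev(x) 19.9 sidetilt -2.3 tq.jaw -0.298 tq [-0.185  0.236  0.043] q [22.44 61.62  1.3   4.5  97.48 85.1 ] F [-0.7  0.1 -3.7]
time: 25.42
tool_pos: [863.5, 443.2, 347.1]
tcp_rot: [-177.5, -19.8, 28.3]
ft_force: [-0.4, -0.7, -3.7]
finger_gap: 43.3
t 25.42 caseaxis elev(x) 19.8 sidetilt -2.3 tq.jaw -0.39 tq [-0.232  0.316  0.041] q [22.47 61.67  1.3   4.48 97.5  85.12] F [-0.4 -0.7 -3.7]
```

```bash
python3 -m pendant '[-32,-8,-22,-0.1,30,-32,-8,-22,-0.1,30,-32,-8,-22,-0.1,30,-32,-8,-22,-0.1,30,-32,-8,-22,-0.1,30,-32,-8,-22,-0.1,30,-32,-8,-22,0,30,-32,-8,-22,0,30,-32,-8,-22,0,30,-32,-8,-22,0,30,-20,-4,-15,0,30,-10,0,-10,0,30]';python3 -c "from h import *;tq()"
```

```text
time: 26.42
tool_pos: [576.7, 376.3, 141.3]
tcp_rot: [-177.4, -19.4, 4.9]
ft_force: [-0.0, 1.7, -3.1]
finger_gap: 43.6
t 26.42 caseaxis elev(x) 19.4 sidetilt -2.4 tq.jaw -0.364 tq [-0.045  0.361  0.013] q [ 32.31   8.28  96.24  -7.76  57.2  120.16] F [-0.   1.7 -3.1]
```

```bash
python3 -m pendant '[-24,-8,-25,-0.1,30,-24,-8,-25,-0.1,30,-20,-6,-20,0,30,0,0,0,0,30]';python3 -c "from h import *;tq()
s=snap('scene','c13');cv2.imwrite('pics/c13c.png',cv2.resize(s['frame'][180:320,220:370],None,fx=5,fy=5,interpolation=2))"
```

```text
time: 26.75
tool_pos: [500.0, 351.3, 66.1]
tcp_rot: [-177.6, -19.2, -7.0]
ft_force: [-1.2, -1.5, -4.9]
finger_gap: 43.2
t 26.75 caseaxis elev(x) 19.2 sidetilt -2.2 tq.jaw -0.408 tq [-0.036  0.416 -0.027] q [ 37.1    4.7  108.63 -14.67  51.91 141.29] F [-1.2 -1.5 -4.9]
```

View pics/c13c.png

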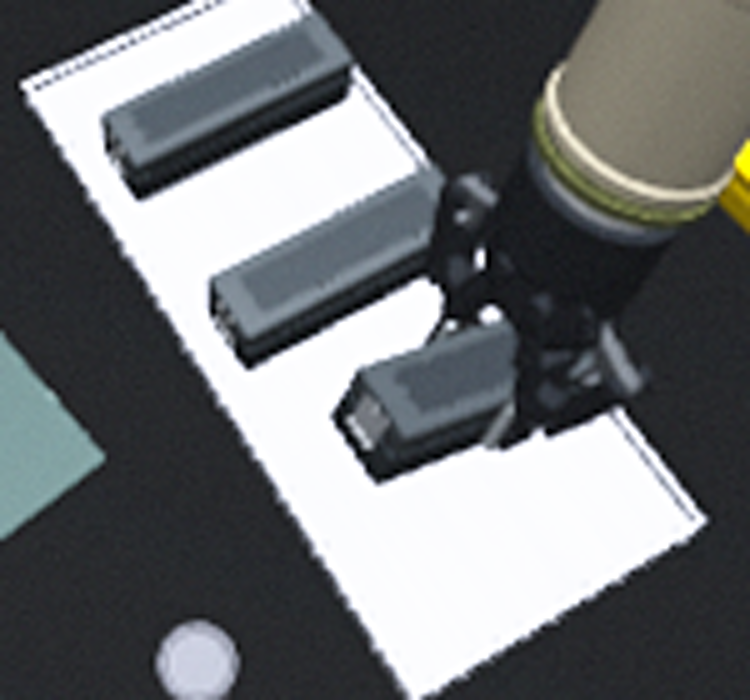

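```bash
python3 -m pendant '[2,1,-12,0,30,2,1,-10,0,30,0,0,0,0,30]' 20;python3 -m pendant '[0,0,-5,0,30,0,0,-5,0,30]'; python3 -m pendant '[0,0,-5,0,30,0,0,-5,0,30]'; python3 -c "from h import *;tq()"
```

```text
time: 27.05
tool_pos: [509.3, 357.0, 48.6]
tcp_rot: [-177.2, -19.7, -7.0]
ft_force: [-0.0, 0.3, -2.9]
finger_gap: 43.3
time: 27.22
tool_pos: [512.1, 358.1, 40.0]
tcp_rot: [-177.1, -19.8, -7.1]
ft_force: [-0.4, 0.6, -3.6]
finger_gap: 43.5
time: 27.38
tool_pos: [515.7, 359.4, 32.5]
tcp_rot: [-176.8, -20.1, -7.2]
ft_force: [1.7, -1.8, 10.0]
finger_gap: 43.1
t 27.38 caseaxis elev(x) 20.1 sidetilt -3.0 tq.jaw -0.062 tq [-0.408  0.11  -0.075] q [ 36.83   9.38 107.82 -15.8   46.98 142.67] F [ 1.7 -1.8 10. ]
```

```bash
python3 -m pendant '[-2,-1,-5,0,30,-2,-1,-5,0,30]';python3 -m pendant '[-2,-1,-5,0,30,-2,-1,-5,0,30]'; python3 -c "from h import *;tq()
s=snap('scene','c14');cv2.imwrite('pics/c14c.png',cv2.resize(s['frame'][180:320,220:370],None,fx=5,fy=5,interpolation=2))"
```

```text
time: 27.55
tool_pos: [518.4, 360.4, 28.6]
tcp_rot: [-176.4, -20.8, -7.3]
ft_force: [2.0, -2.9, 10.7]
finger_gap: 43.3
time: 27.72
tool_pos: [520.8, 361.2, 25.0]
tcp_rot: [-175.9, -21.4, -7.5]
ft_force: [2.1, -1.8, 9.0]
finger_gap: 43.4
t 27.72 caseaxis elev(x) 21.4 sidetilt -3.8 tq.jaw -0.163 tq [-0.483  0.211  0.064] q [ 36.8    9.85 108.61 -16.88  44.34 143.84] F [ 2.1 -1.8  9. ]
```

View pics/c14c.png

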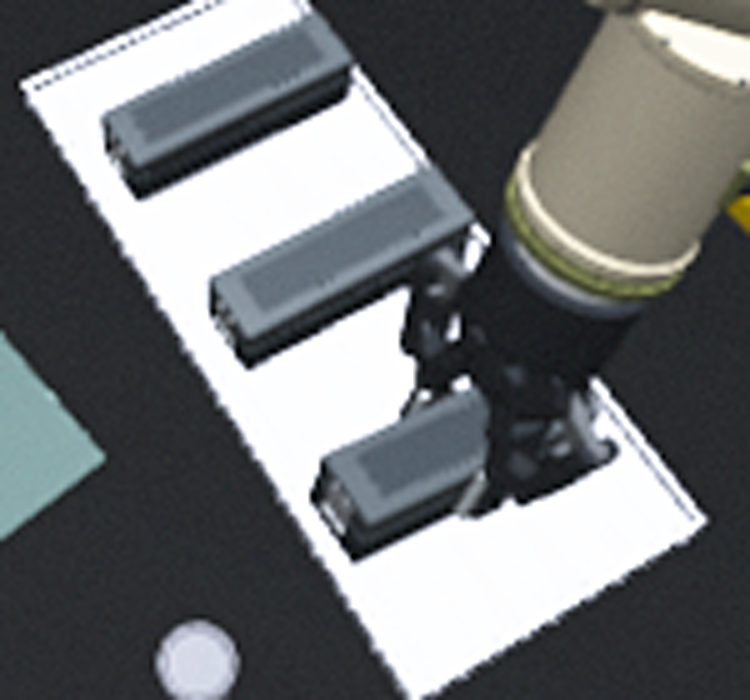

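```bash
python3 -m pendant '[-10,-3,4,0,30,-10,-3,0,0,30,-3,-1,0,0,30]';python3 -m pendant '[0,0,0,0,30]';python3 -c "from h import *;tq()"
```

```text
time: 28.02
tool_pos: [500.2, 354.9, 30.7]
tcp_rot: [-175.7, -21.6, -7.6]
ft_force: [-0.7, -0.0, -3.3]
finger_gap: 43.4
time: 28.1
tool_pos: [499.5, 354.7, 30.5]
tcp_rot: [-175.7, -21.6, -7.6]
ft_force: [-0.4, -0.2, -4.1]
finger_gap: 43.2
t 28.1 caseaxis elev(x) 21.6 sidetilt -4.0 tq.jaw -0.36 tq [-0.05   0.367  0.009] q [ 37.7    6.26 112.01 -17.29  44.48 145.05] F [-0.4 -0.2 -4.1]
```

```bash
python3 -m pendant '[-2,0,-8,0,30,-3,-1,-7,0,30]';python3 -m pendant '[-3,-1,-7,0,30,-3,-1,-7,0,30]';python3 -m pendant '[-3,-1,-7,0,30,-3,-1,-7,0,30]';python3 -c "from h import *;tq()"
```

```text
time: 28.27
tool_pos: [498.4, 356.2, 19.4]
tcp_rot: [-175.3, -22.1, -7.7]
ft_force: [5.0, -0.4, 7.8]
finger_gap: 43.1
time: 28.43
tool_pos: [499.7, 357.8, 11.7]
tcp_rot: [-174.7, -22.8, -7.8]
ft_force: [-6.3, -12.2, 40.9]
finger_gap: 43.5
time: 28.6
tool_pos: [502.5, 360.4, 11.0]
tcp_rot: [-174.2, -23.8, -8.0]
ft_force: [-19.0, -10.4, 54.7]
finger_gap: 43.4
t 28.6 caseaxis elev(x) 23.8 sidetilt -5.3 tq.jaw 0.448 tq [-2.799 -0.106 -0.76 ] q [ 38.37   7.75 113.62 -20.36  39.42 148.74] F [-19.  -10.4  54.7]
```

```bash
python3 -m pendant '[0,0,2,0,60,0,0,2,0,75,0,0,5,0,75]';python3 -c "from h import *;tq()
s=snap('scene','c15');cv2.imwrite('pics/c15c.png',cv2.resize(s['frame'][180:320,220:370],None,fx=5,fy=5,interpolation=2))"
```

```text
time: 28.85
tool_pos: [505.1, 362.5, 23.1]
tcp_rot: [-174.0, -24.1, -8.0]
ft_force: [0.2, -0.9, -0.1]
finger_gap: 74.5
t 28.85 caseaxis elev(x) 24.1 sidetilt -5.5 tq.jaw -0.222 tq [-0.031  0.227  0.006] q [ 38.41   6.68 113.37 -20.05  40.3  148.26] F [ 0.2 -0.9 -0.1]
```

View pics/c15c.png

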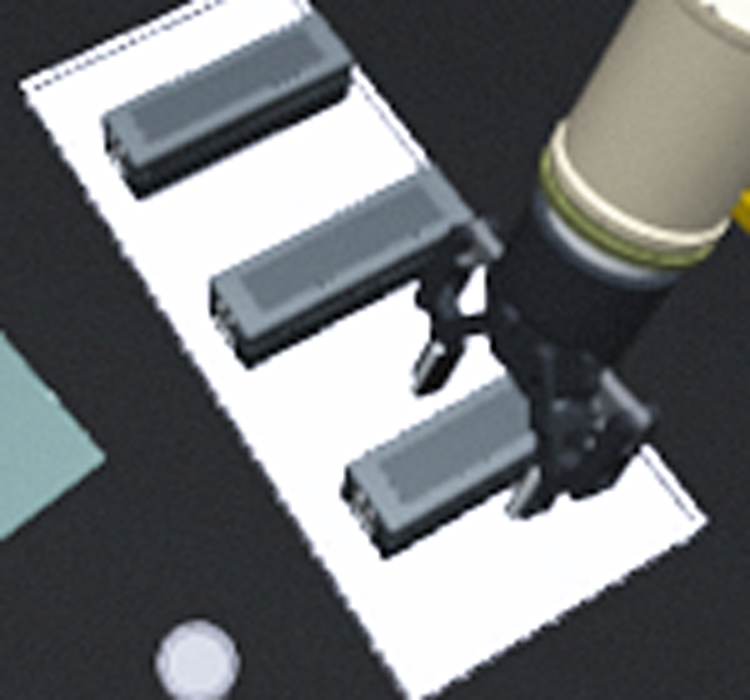

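```bash
python3 -m pendant '[0,0,25,0,80,0,0,30,0,80,0,-20,15,0,80,-2,-35,0,0,80,-3,-35,0,0.02,80,-3,-25,-5,0,80,0,0,0,0,80]';python3 -c "from h import *;tq()
s=snap('scene','c16');cv2.imwrite('pics/c16c.png',cv2.resize(s['frame'][180:320,220:370],None,fx=5,fy=5,interpolation=2))
P=cloud(s);Z=P[...,2]
m=(Z>38)&(Z<55)&(P[...,0]>350)&(P[...,0]<620)&(P[...,1]>300)&(P[...,1]<420)
r=cv2.minAreaRect(P[m][:,:2].astype(np.float32));print(r,Z[m].min(),Z[m].max())"
```

```text
time: 29.48
tool_pos: [495.4, 245.4, 88.6]
tcp_rot: [-174.1, -24.0, -6.5]
ft_force: [-0.2, -0.4, -0.9]
finger_gap: 79.9
t 29.48 caseaxis elev(x) 24.0 sidetilt -5.4 tq.jaw -0.265 tq [-0.027  0.269  0.006] q [ 25.94 -13.49 124.63 -10.42  45.71 126.89] F [-0.2 -0.4 -0.9]
((493.9914855957031, 363.1429138183594), (44.54523849487305, 148.76669311523438), 84.26403045654297) 38.00635484911584 51.06928332275584
```

View pics/c16c.png

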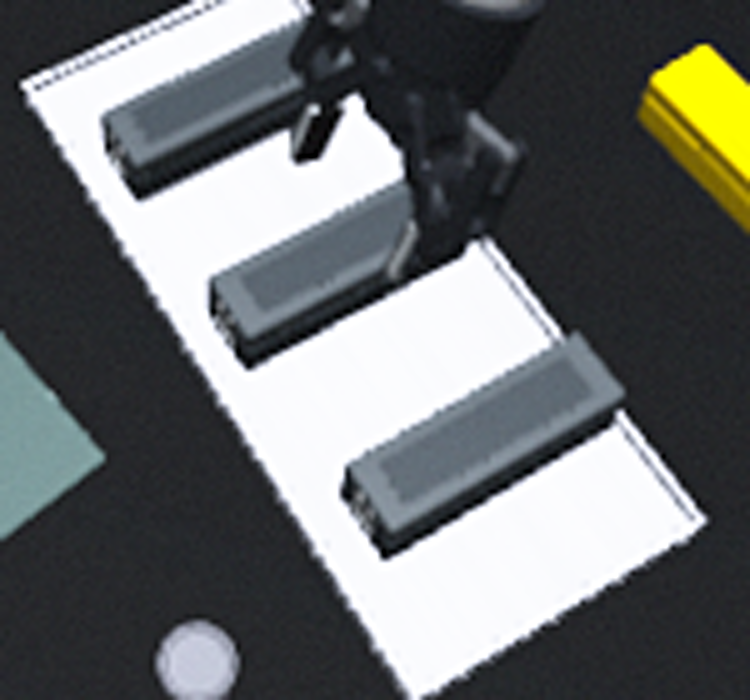

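```bash
python3 -c "
from h import *
for tag in ['scene0','c16']:
    P=cloud(load(tag));Z=P[...,2]
    m=(Z>38)&(Z<55)&(P[...,0]>350)&(P[...,0]<620)&(P[...,1]>300)&(P[...,1]<420)
    q=P[m];A=np.c_[q[:,:2]-q[:,:2].mean(0),np.ones(len(q))];k=q[:,2]>np.median(q[:,2])-4
    print(np.linalg.lstsq(A[k],q[k,2],rcond=None)[0])"
python3 -m pendant '[-1,-8,-25,0,80,0,0,-20,0,80,0,0,-10,0,80]';python3 -c "from h import *;tq()"
```

```text
[-1.32490867e-03 -4.37287550e-03  4.65434048e+01]
[3.81910600e-04 1.17793763e-04 4.66151331e+01]
time: 29.78
tool_pos: [499.3, 240.8, 38.0]
tcp_rot: [-173.5, -24.6, -6.8]
ft_force: [-0.7, 0.5, -1.0]
finger_gap: 79.6
t 29.78 caseaxis elev(x) 24.6 sidetilt -5.9 tq.jaw -0.208 tq [-0.067  0.213  0.01 ] q [ 25.09  -8.43 126.6  -11.51  37.99 128.09] F [-0.7  0.5 -1. ]
```

```bash
python3 -m pendant '[-4,-3,-9,0,80,-3,-1,-8,0,80,-1,0,-5,0,80,0,0,0,0,80]';python3 -c "from h import *;tq()"
```

```text
time: 30.12
tool_pos: [488.4, 237.6, 10.5]
tcp_rot: [-173.7, -24.3, -6.7]
ft_force: [-0.2, -0.8, -0.2]
finger_gap: 80.0
t 30.12 caseaxis elev(x) 24.3 sidetilt -5.8 tq.jaw -0.162 tq [-0.046  0.166  0.008] q [ 25.27  -6.65 128.41 -12.42  34.8  129.33] F [-0.2 -0.8 -0.2]
```

```bash
python3 -m pendant '[4,0,3,0,40,0,0,0,0,30,0,0,0,0,30,0,0,0,0,30,0,0,0,0,30]' 60;python3 -m pendant '[0,0,10,0,30,2,0,25,0,30,5,0,30,0,30,10,0,35,0,30]';python3 -c "from h import *;tq()"
```

```text
time: 30.53
tool_pos: [494.0, 239.0, 16.1]
tcp_rot: [-173.6, -24.4, -6.7]
ft_force: [0.3, -0.2, -2.9]
finger_gap: 45.0
time: 30.87
tool_pos: [500.7, 234.9, 107.6]
tcp_rot: [-174.3, -23.2, -6.3]
ft_force: [1.0, 0.2, -3.9]
finger_gap: 44.3
t 30.87 caseaxis elev(x) 23.2 sidetilt -5.2 tq.jaw -0.373 tq [-0.05   0.383 -0.041] q [ 24.11 -14.75 123.22  -8.64  48.87 123.67] F [ 1.   0.2 -3.9]
```

```bash
python3 -m pendant '[38,7,16,0.04,30,38,7,16,0.04,30,38,7,16,0.04,30,38,7,16,0.04,30,38,7,16,0.04,30,38,7,16,0.04,30,38,7,16,0.04,30,38,7,16,0.04,30,38,7,16,0.04,30,38,7,16,0.04,30,38,10,18,0.04,30,36,10,20,0,30]';python3 -c "from h import *;tq()"
```

```text
time: 31.87
tool_pos: [915.1, 314.7, 303.5]
tcp_rot: [-174.0, -23.7, 19.1]
ft_force: [1.5, 0.7, -4.0]
finger_gap: 44.1
t 31.87 caseaxis elev(x) 23.7 sidetilt -5.5 tq.jaw -0.286 tq [-0.25   0.208  0.022] q [12.73 46.64 30.39  8.67 80.17 82.57] F [ 1.5  0.7 -4. ]
```

```bash
for i in 1 2 3 4; do python3 -m pendant '[34,12,20,0,30,34,12,20,0,30,34,12,20,0,30]'>/dev/null;python3 -c "from h import *;tq()"; done
```

```text
t 32.12 caseaxis elev(x) 25.0 sidetilt -5.5 tq.jaw -0.386 tq [-0.219  0.331 -0.002] q [13.03 62.97  2.44  8.51 90.23 84.63] F [ 1.5 -0.1 -2.7]
t 32.37 caseaxis elev(x) 27.8 sidetilt -5.5 tq.jaw -0.523 tq [-0.27   0.46  -0.019] q [13.39 63.16  1.48  8.54 88.11 85.28] F [ 0.7 -0.8 -4.4]
t 32.62 caseaxis elev(x) 33.5 sidetilt -5.3 tq.jaw -0.59 tq [-0.282  0.52   0.063] q [13.73 62.35  1.38  8.63 83.3  85.6 ] F [-1.2 -0.3 -3.3]
t 32.87 caseaxis elev(x) 39.4 sidetilt -5.1 tq.jaw -0.654 tq [-0.297  0.591 -0.026] q [14.06 61.4   1.36  8.7  78.33 85.82] F [-0.9 -0.1 -3.5]
```

```bash
python3 -m pendant '[34,12,20,0,30,34,12,20,0,30,-20,-7,0,0.125,30,-24,-8,0,0.125,30,-24,-8,0,0.125,30,-24,-8,0,0.125,30,-24,-8,0,0.125,30,-24,-8,0,0.125,30,-24,-8,0,0.125,30,-24,-8,0,0.125,30,-24,-8,0,0.125,30,-24,-8,0,0.125,30]';python3 -c "from h import *;tq();print(sensors.sense()['tool_pos'],sensors.sense()['tcp_rot'])"
```

```text
time: 33.87
tool_pos: [787.6, 296.4, 467.9]
tcp_rot: [-176.5, -45.1, 88.8]
ft_force: [0.5, 1.1, -2.7]
finger_gap: 43.9
t 33.87 caseaxis elev(x) 45.1 sidetilt -2.5 tq.jaw -0.597 tq [-0.598 -0.096 -0.056] q [ -0.93  46.61  21.05  48.28 108.7   16.72] F [ 0.5  1.1 -2.7]
[787.60814872 296.37569675 467.92937793] [-176.52868893  -45.07270962   88.77967982]
```

```bash
python3 -m pendant '[-16,-5,-8,0.125,30,-16,-5,-8,0.125,30,-16,-5,-8,0.125,30,-16,-5,-8,0.125,30,-16,-5,-8,0.125,30,-16,-5,-8,0.125,30,-16,-5,-8,0.125,30,-16,-5,-8,0.125,30,-10,-3,-8,0.125,30,0,0,-8,0.125,30,10,3,-4,0.125,30,10,3,-4,0.125,30]';python3 -c "from h import *;tq();print(sensors.sense()['tool_pos'],sensors.sense()['tcp_rot'])"
```

```text
time: 34.87
tool_pos: [594.2, 239.5, 377.7]
tcp_rot: [177.5, -42.3, 177.3]
ft_force: [0.9, -0.3, -4.1]
finger_gap: 44.0
t 34.87 caseaxis elev(x) 42.3 sidetilt 1.8 tq.jaw -0.693 tq [-0.037 -0.692 -0.042] q [ 10.81  64.5    1.33  25.85 152.82 -56.49] F [ 0.9 -0.3 -4.1]
[594.19760482 239.52272849 377.71406131] [177.54304153 -42.27364858 177.25847307]
```

```bash
for i in 1 2; do python3 -m pendant '[35,14,-10,0.06,30,35,14,-10,0.06,30,35,14,-10,0.06,30]'>/dev/null;python3 -c "from h import *;tq()"; done;python3 -c "from h import *;print(sensors.sense()['tool_pos'],sensors.sense()['tcp_rot'])"
```

```text
t 35.12 caseaxis elev(x) 37.9 sidetilt 3.3 tq.jaw -0.596 tq [ 0.031 -0.597  0.009] q [ 14.32  66.96   1.32  14.71 148.34 -72.84] F [ 0.1 -0.2 -2.6]
t 35.37 caseaxis elev(x) 33.1 sidetilt 4.0 tq.jaw -0.544 tq [ 0.123 -0.533  0.015] q [ 17.2   69.25   1.33   5.95 142.5  -87.02] F [ 0.4  0.4 -2.9]
[635.30577218 274.38454903 270.28391692] [ 175.24870496  -33.10082184 -160.72062809]
```

```bash
for i in 1 2 3 4; do python3 -m pendant '[37,15,0,0,30,37,15,0,0,30,37,15,0,0,30]'>/dev/null;python3 -c "from h import *;tq()"; done;python3 -c "from h import *;print(sensors.sense()['tool_pos'],sensors.sense()['tcp_rot'])"
```

```text
t 35.62 caseaxis elev(x) 28.0 sidetilt 4.5 tq.jaw -0.478 tq [ 0.09  -0.473 -0.001] q [ 17.6   69.77   1.35   6.12 136.85 -87.19] F [-1.  -0.6 -3.7]
t 35.87 caseaxis elev(x) 22.4 sidetilt 5.0 tq.jaw -0.384 tq [ 0.039 -0.388 -0.026] q [ 17.72  70.01   1.33   6.44 130.99 -87.11] F [ 0.7  0.1 -3.1]
t 36.12 caseaxis elev(x) 16.5 sidetilt 5.5 tq.jaw -0.292 tq [-0.008 -0.313  0.037] q [ 17.78  70.24   1.33   6.72 124.89 -87.08] F [ 0.1  0.  -3.7]
t 36.37 caseaxis elev(x) 10.6 sidetilt 6.1 tq.jaw -0.129 tq [-0.032 -0.146  0.005] q [ 17.85  70.54   1.34   6.97 118.57 -87.11] F [-0.2 -0.3 -3.3]
[758.88636005 339.00222    198.12107659] [ 173.8000821   -10.57408291 -161.69355625]
```

```bash
for i in 1 2 3 4 5; do python3 -m pendant '[36,15,8,0,30]'>/dev/null;python3 -c "from h import *;tq()"; done;python3 -c "from h import *;print(sensors.sense()['tool_pos'],sensors.sense()['tcp_rot'])"
```

```text
t 36.45 caseaxis elev(x) 8.7 sidetilt 6.3 tq.jaw -0.088 tq [-0.061 -0.11  -0.014] q [ 17.89  70.3    1.43   7.08 116.84 -87.04] F [-0.1 -0.7 -3.6]
t 36.53 caseaxis elev(x) 6.7 sidetilt 6.5 tq.jaw -0.087 tq [-0.064 -0.111 -0.006] q [ 17.92  70.04   1.35   7.19 115.12 -86.98] F [ 0.5  0.5 -2.7]
t 36.62 caseaxis elev(x) 4.7 sidetilt 6.7 tq.jaw -0.049 tq [-0.126 -0.094  0.019] q [ 17.96  69.77   1.36   7.3  113.37 -86.92] F [ 0.3  0.6 -3.5]
t 36.7 caseaxis elev(x) 2.6 sidetilt 6.9 tq.jaw -0.015 tq [-0.114 -0.048 -0.026] q [ 18.    69.5    1.34   7.4  111.59 -86.87] F [-0.5  0.2 -3.4]
t 36.78 caseaxis elev(x) 0.6 sidetilt 7.0 tq.jaw -0.029 tq [-0.121 -0.058 -0.08 ] q [ 18.04  69.25   1.34   7.49 109.77 -86.83] F [-0.7 -0.1 -3.3]
[811.07783879 365.15383784 212.59378818] [ 172.95707028   -0.59910173 -162.57837255]
```

```bash
python3 -m pendant '[-33,-12,-6,-0.05,30,-33,-12,-10,-0.05,30,-33,-12,-14,-0.05,30,-33,-12,-14,-0.05,30,-33,-12,-14,-0.05,30,-33,-12,-14,-0.05,30,-33,-12,-14,-0.05,30,-33,-12,-14,-0.05,30,-20,-8,-10,0,30,0,0,0,0,30]';python3 -c "from h import *;tq()"
```

```text
time: 37.62
tool_pos: [616.4, 294.2, 149.0]
tcp_rot: [172.3, 2.1, -179.3]
ft_force: [-1.4, -1.1, -5.4]
finger_gap: 43.5
t 37.62 caseaxis elev(x) -2.1 sidetilt 7.7 tq.jaw 0.191 tq [-0.17   0.185  0.038] q [ 17.62  18.24  81.93   6.92  75.64 -74.71] F [-1.4 -1.1 -5.4]
```

```bash
python3 -m pendant '[-32,-14,-20,-0.065,30,-32,-14,-22,-0.065,30,-32,-14,-20,0,30,-22,-9,-15,0,30,0,0,0,0,30]';python3 -c "from h import *;tq();print(sensors.sense()['tool_pos'],sensors.sense()['tcp_rot'])"
```

```text
time: 38.03
tool_pos: [504.9, 245.5, 84.6]
tcp_rot: [171.6, 4.0, 172.9]
ft_force: [-1.1, -0.7, -4.7]
finger_gap: 44.1
t 38.03 caseaxis elev(x) -4.0 sidetilt 8.4 tq.jaw 0.118 tq [-0.192  0.144 -0.008] q [ 16.71   1.3  108.17   6.82  63.64 -69.19] F [-1.1 -0.7 -4.7]
[504.9102939  245.54058633  84.60175168] [171.56666499   3.99492576 172.93873452]
```

```bash
python3 -m pendant '[-10,-4,-14,0,30,-8,-3,-12,0,30,0,0,-8,0,30]' 20;python3 -m pendant '[0,0,-6,0,30,0,0,-6,0,30]';python3 -c "from h import *;tq();print(sensors.sense()['tool_pos'],sensors.sense()['tcp_rot'])"
```

```text
time: 38.28
tool_pos: [493.3, 240.6, 59.8]
tcp_rot: [171.0, 5.2, 172.9]
ft_force: [-0.1, -0.0, -3.7]
finger_gap: 44.2
time: 38.45
tool_pos: [497.6, 241.9, 51.5]
tcp_rot: [170.8, 5.8, 172.9]
ft_force: [-0.1, 0.2, -2.2]
finger_gap: 43.5
t 38.45 caseaxis elev(x) -5.8 sidetilt 9.2 tq.jaw 0.077 tq [-0.105  0.093 -0.024] q [ 16.54   0.99 112.53   7.28  57.7  -70.26] F [-0.1  0.2 -2.2]
[497.59020648 241.91187682  51.5169695 ] [170.77408143   5.77846416 172.91063377]
```

```bash
python3 -m pendant '[-6,-1,-7,0,30,-6,-1,-7,0,30]';python3 -m pendant '[-5,-1,-7,0,30,-5,-1,-7,0,30]';python3 -m pendant '[-4,-1,-7,0,30,-4,-1,-7,0,30]';python3 -c "from h import *;tq()
s=snap('scene','c17');cv2.imwrite('pics/c17c.png',cv2.resize(s['frame'][180:320,220:370],None,fx=5,fy=5,interpolation=2))"
```

```text
time: 38.62
tool_pos: [495.5, 242.0, 44.7]
tcp_rot: [170.4, 6.8, 172.8]
ft_force: [7.7, -1.8, 13.4]
finger_gap: 43.4
time: 38.78
tool_pos: [497.5, 242.5, 40.2]
tcp_rot: [169.9, 8.2, 172.7]
ft_force: [7.3, -1.1, 9.4]
finger_gap: 44.0
time: 38.95
tool_pos: [500.8, 243.0, 35.4]
tcp_rot: [169.3, 9.4, 172.5]
ft_force: [5.8, -0.5, 8.2]
finger_gap: 43.6
t 38.95 caseaxis elev(x) -9.4 sidetilt 10.5 tq.jaw -0.588 tq [-0.078 -0.578 -0.082] q [ 16.73  -0.3  116.32   7.56  51.29 -70.75] F [ 5.8 -0.5  8.2]
```

View pics/c17c.png

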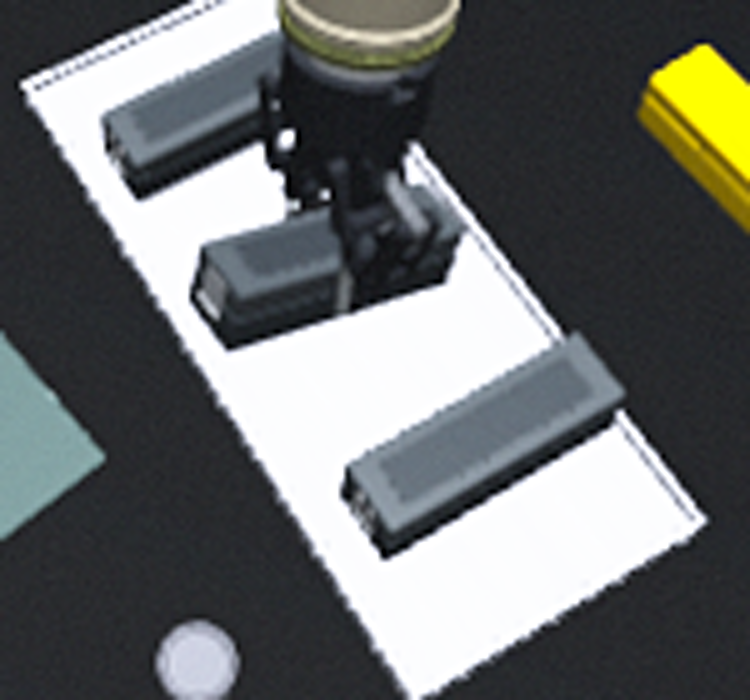

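```bash
python3 -m pendant '[-10,-3,-5,0,30,-9,-3,-7,0,30]';python3 -m pendant '[-8,-2,-7,0,30,-8,-2,-7,0,30]';python3 -m pendant '[-6,-1,-7,0,30,-6,-1,-7,0,30]';python3 -c "from h import *;tq()"
```

```text
time: 39.17
tool_pos: [492.7, 240.1, 31.9]
tcp_rot: [168.8, 10.6, 172.3]
ft_force: [5.5, 1.3, 6.4]
finger_gap: 43.3
time: 39.33
tool_pos: [486.6, 238.8, 26.4]
tcp_rot: [168.3, 11.7, 172.1]
ft_force: [4.4, 0.0, 5.6]
finger_gap: 43.6
time: 39.5
tool_pos: [483.4, 239.2, 19.8]
tcp_rot: [167.8, 12.7, 171.9]
ft_force: [4.7, -0.2, 4.0]
finger_gap: 43.6
t 39.5 caseaxis elev(x) -12.7 sidetilt 11.9 tq.jaw -0.347 tq [ 0.054 -0.342 -0.089] q [ 16.92  -4.4  122.93   8.2   45.17 -71.34] F [ 4.7 -0.2  4. ]
```

```bash
python3 -m pendant '[0,-1,-6,0,30,0,-1,-5,0,30]';python3 -m pendant '[0,0,-5,0,30]';python3 -c "from h import *;tq()
s=snap('scene','c18');cv2.imwrite('pics/c18c.png',cv2.resize(s['frame'][180:320,220:370],None,fx=5,fy=5,interpolation=2))"
```

```text
time: 39.67
tool_pos: [487.8, 240.2, 14.9]
tcp_rot: [167.4, 13.1, 171.9]
ft_force: [-26.3, -4.0, 59.3]
finger_gap: 43.7
time: 39.75
tool_pos: [490.9, 241.8, 14.7]
tcp_rot: [167.2, 13.4, 171.9]
ft_force: [-30.4, -11.6, 53.8]
finger_gap: 44.1
t 39.75 caseaxis elev(x) -13.4 sidetilt 12.4 tq.jaw 2.479 tq [-1.449  2.643  0.151] q [ 16.79  -3.18 122.64   8.82  43.44 -72.15] F [-30.4 -11.6  53.8]
```

View pics/c18c.png

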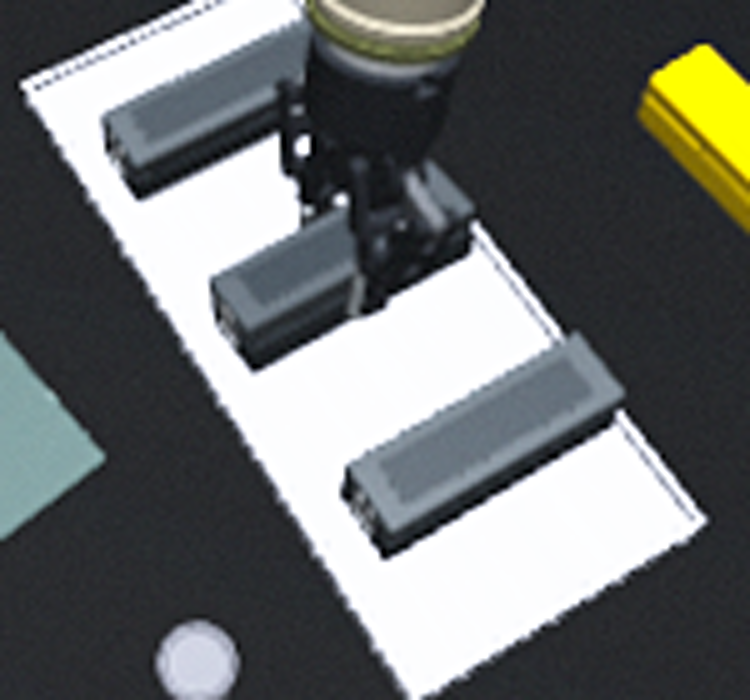

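```bash
python3 -m pendant '[0,0,2,0,60,0,0,2,0,80,0,0,8,0,80,0,0,25,0,80,0,0,35,0,80,-15,3,35,0,80,-34,6,30,0,80,-34,6,30,0,80,-34,6,20,0,80,-34,6,10,0,80]';python3 -c "from h import *;tq();print(sensors.sense()['tool_pos'])
s=snap('scene','c19');cv2.imwrite('pics/c19c.png',cv2.resize(s['frame'][180:320,220:370],None,fx=5,fy=5,interpolation=2))
P=cloud(s);Z=P[...,2]
for a,b in [(60,170),(180,290),(300,420)]:
    m=(Z>38)&(Z<58)&(P[...,0]>350)&(P[...,0]<620)&(P[...,1]>a)&(P[...,1]<b)
    q=P[m];A=np.c_[q[:,:2]-q[:,:2].mean(0),np.ones(len(q))];k=q[:,2]>np.median(q[:,2])-4
    print(cv2.minAreaRect(q[:,:2].astype(np.float32)),np.linalg.lstsq(A[k],q[k,2],rcond=None)[0])"
```

```text
time: 40.63
tool_pos: [348.3, 266.5, 217.6]
tcp_rot: [167.0, 13.7, 171.4]
ft_force: [-0.2, 1.4, 0.7]
finger_gap: 79.9
t 40.63 caseaxis elev(x) -13.7 sidetilt 12.6 tq.jaw 0.179 tq [-0.031  0.182  0.023] q [ 28.94 -40.25 127.7    2.22  73.9  -54.28] F [-0.2  1.4  0.7]
[348.27111552 266.54435305 217.55768872]
((472.7204895019531, 116.04693603515625), (46.29310989379883, 148.88487243652344), 83.78700256347656) [-3.98866897e-03 -1.33740631e-02  4.64725281e+01]
((488.2435302734375, 245.7058868408203), (44.46372985839844, 148.10182189941406), 84.87539672851562) [-2.41208526e-03 -7.07922358e-03  4.66313365e+01]
((493.2640075683594, 363.3218994140625), (44.63189697265625, 149.2855987548828), 84.26276397705078) [-1.24519303e-03 -5.64277892e-03  4.66466437e+01]
```

View pics/c19c.png

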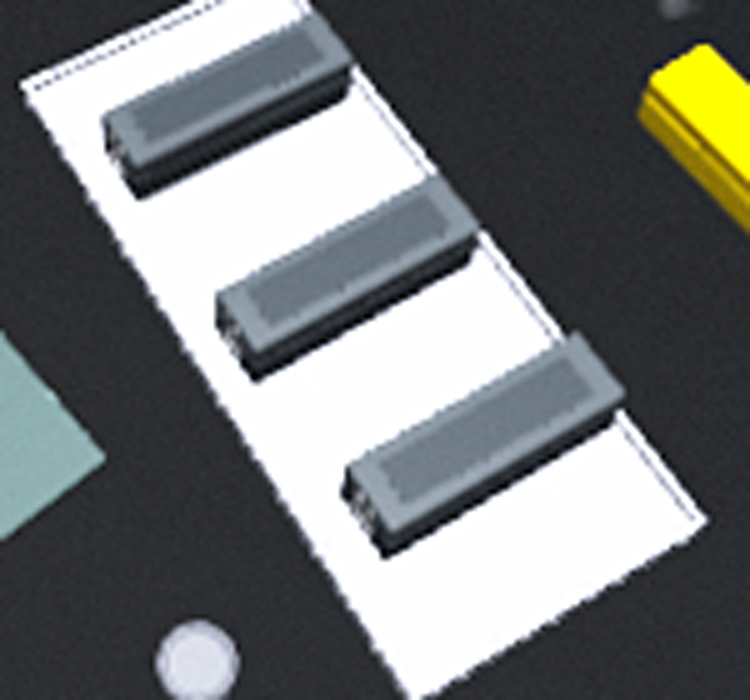

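```bash
python3 -m pendant '[-28,-24,0,0,80,-28,-24,0,0,80,-28,-24,0,0,80,-28,-24,0,0,80,-28,-24,0,0,80,-28,-24,0,0,80,-28,-24,0,0,80,-28,-24,0,0,80]';python3 -c "from h import *;tq();print(sensors.sense()['tool_pos'])"
```

```text
time: 41.35
tool_pos: [262.0, 185.0, 222.1]
tcp_rot: [174.8, 5.4, 173.1]
ft_force: [0.5, -0.3, -0.5]
finger_gap: 80.4
t 41.35 caseaxis elev(x) -5.4 sidetilt 5.2 tq.jaw 0.072 tq [-0.022  0.077 -0.015] q [ 24.11 -51.12 131.27   1.67  92.56 -59.1 ] F [ 0.5 -0.3 -0.5]
[262.01499183 184.977502   222.06500017]
```

```bash
python3 -m pendant '[-25,-28,0,0,80,-25,-28,0,0,80,-25,-28,0,0,80]';python3 -c "from h import *;tq();print(sensors.sense()['tool_pos'])"
```

```text
time: 41.6
tool_pos: [254.3, 140.3, 229.1]
tcp_rot: [177.6, 1.7, 173.5]
ft_force: [1.0, -0.5, 0.2]
finger_gap: 79.5
t 41.6 caseaxis elev(x) -1.7 sidetilt 2.4 tq.jaw 0.01 tq [-0.029  0.015 -0.055] q [ 16.76 -51.13 130.28   1.56  98.29 -66.56] F [ 1.  -0.5  0.2]
[254.32471153 140.29294833 229.05006934]
```

```bash
python3 -m pendant '[30,-3,-15,0,80,36,-4,-24,0,80,36,-4,-24,0,80,36,-4,-24,0,80,36,-4,-24,0,80,25,-3,-15,0,80,0,0,0,0,80]';python3 -c "from h import *;tq();print(sensors.sense()['tool_pos'])"
```

```text
time: 42.18
tool_pos: [458.2, 115.0, 109.8]
tcp_rot: [177.3, 2.8, 173.4]
ft_force: [-0.7, 0.1, -0.7]
finger_gap: 79.6
t 42.18 caseaxis elev(x) -2.8 sidetilt 2.7 tq.jaw 0.049 tq [-0.035  0.053 -0.006] q [  6.29 -10.97 116.41   2.15  71.23 -77.79] F [-0.7  0.1 -0.7]
[458.16235446 115.03404787 109.79820596]
```

```bash
python3 -m pendant '[6,0,-30,0,80,4,0,-25,0,80,2,0,-15,0,80,0,0,-8,0,80,0,0,0,0,80]';python3 -c "from h import *;tq()"
```

```text
time: 42.6
tool_pos: [471.9, 114.1, 29.2]
tcp_rot: [177.3, 2.7, 173.2]
ft_force: [-0.3, -0.9, -0.5]
finger_gap: 79.9
t 42.6 caseaxis elev(x) -2.7 sidetilt 2.7 tq.jaw 0.028 tq [-0.055  0.035 -0.009] q [  6.    -1.91 117.4    2.33  61.3  -78.36] F [-0.3 -0.9 -0.5]
```

```bash
python3 -m pendant '[0,1,-10,0,80,0,1,-7,0,80,0,0,0,0,70]' 80;python3 -c "from h import *;tq();print(sensors.sense()['tool_pos'])"
```

```text
time: 42.85
tool_pos: [473.1, 116.7, 13.9]
tcp_rot: [177.2, 2.9, 173.2]
ft_force: [-0.6, -0.7, -0.4]
finger_gap: 70.6
t 42.85 caseaxis elev(x) -2.9 sidetilt 2.8 tq.jaw 0.036 tq [-0.053  0.039  0.057] q [  6.3   -0.28 117.69   2.37  59.16 -78.17] F [-0.6 -0.7 -0.4]
[473.14017085 116.74121769  13.86626229]
```

```bash
python3 -m pendant '[0,0,0,0,30,0,0,0,0,30,0,0,0,0,30,0,0,0,0,30]' 80;python3 -m pendant '[0,0,10,0,30,0,0,20,0,30,5,0,35,0,30,15,0,38,0,30]'; python3 -c "from h import *;tq();print(sensors.sense()['tool_pos'])"
```

```text
time: 43.18
tool_pos: [474.6, 117.2, 16.7]
tcp_rot: [177.2, 3.1, 173.3]
ft_force: [0.1, -0.2, -3.1]
finger_gap: 43.0
time: 43.52
tool_pos: [483.2, 116.2, 113.3]
tcp_rot: [177.5, 1.8, 173.3]
ft_force: [-0.0, 0.3, -3.5]
finger_gap: 43.3
t 43.52 caseaxis elev(x) -1.8 sidetilt 2.5 tq.jaw 0.003 tq [0.022 0.    0.013] q [  6.11  -6.04 111.57   2.13  72.13 -77.88] F [-0.   0.3 -3.5]
[483.20765189 116.18611605 113.34592239]
```

```bash
python3 -m pendant '[38,8,14,0.03,30,38,8,14,0.03,30,38,8,14,0.03,30,38,8,14,0.03,30,38,8,14,0.03,30,38,8,14,0.03,30,38,8,14,0.03,30,38,8,14,0.03,30,38,8,14,0.03,30,38,8,14,0.03,30,38,8,14,0.03,30,36,8,16,0,30]'; python3 -c "from h import *;tq();print(sensors.sense()['tool_pos'],sensors.sense()['tcp_rot'])"
```

```text
time: 44.52
tool_pos: [859.1, 194.7, 269.8]
tcp_rot: [177.4, 2.9, -170.0]
ft_force: [2.0, 0.5, -3.2]
finger_gap: 43.3
t 44.52 caseaxis elev(x) -2.9 sidetilt 2.6 tq.jaw -0.057 tq [-0.031 -0.064  0.017] q [  8.32  59.85  10.27   2.82 107.07 -90.84] F [ 2.   0.5 -3.2]
[859.14621327 194.70654693 269.7992233 ] [ 177.38192326    2.86829087 -170.01696136]
```

```bash
for i in 1 2 3 4; do python3 -m pendant '[37,7,16,0,30,37,7,16,0,30,37,7,16,0,30]'>/dev/null;python3 -c "from h import *;tq()"; done;python3 -c "from h import *;print(sensors.sense()['tool_pos'],sensors.sense()['tcp_rot'])"
```

```text
t 44.77 caseaxis elev(x) -5.5 sidetilt 2.9 tq.jaw 0.001 tq [-0.058 -0.01   0.003] q [  8.19  65.73   1.46   3.2  107.32 -90.61] F [0.2 0.5 0.4]
t 45.02 caseaxis elev(x) -11.2 sidetilt 3.1 tq.jaw 0.163 tq [-0.092  0.151 -0.028] q [  8.04  64.81   1.28   3.53 102.73 -90.62] F [ 0.5  0.1 -2.5]
t 45.27 caseaxis elev(x) -17.5 sidetilt 3.3 tq.jaw 0.247 tq [-0.1    0.233  0.012] q [  7.92  63.5    1.28   3.83  97.81 -90.65] F [ 0.7  0.3 -3.8]
t 45.52 caseaxis elev(x) -23.8 sidetilt 3.4 tq.jaw 0.298 tq [-0.091  0.284  0.042] q [  7.83  62.4    1.28   4.12  92.61 -90.7 ] F [-0.4 -1.  -3.6]
[976.86257145 212.38434104 346.10663027] [ 176.27862615   23.76127642 -171.20000989]
```

```bash
python3 -m pendant '[-20,-4,-4,-0.125,30,-20,-4,-4,-0.125,30,-18,-4,-4,-0.125,30,-18,-4,-4,-0.125,30,-18,-4,-4,-0.125,30,-18,-4,-4,-0.125,30,-18,-4,-4,-0.125,30,-18,-4,-4,-0.125,30,-18,-4,-4,-0.125,30,-18,-4,-4,-0.125,30,-18,-4,-4,-0.125,30,-18,-4,-4,-0.125,30]'; python3 -c "from h import *;tq();print(sensors.sense()['tool_pos'],sensors.sense()['tcp_rot'])"
```

```text
time: 46.52
tool_pos: [784.3, 167.2, 385.5]
tcp_rot: [170.1, 27.6, 105.3]
ft_force: [0.8, 0.4, -3.6]
finger_gap: 43.0
t 46.52 caseaxis elev(x) -27.6 sidetilt 8.7 tq.jaw 0.472 tq [0.406 0.265 0.035] q [ 20.67  31.71  44.51 -28.18  94.8   -1.69] F [ 0.8  0.4 -3.6]
[784.32619546 167.1640849  385.53037434] [170.11941254  27.60080407 105.27566442]
```

```bash
python3 -m pendant '[0,0,-4,-0.125,30,0,0,-4,-0.125,30,0,0,-4,-0.125,30,0,0,-4,-0.125,30,0,0,-4,-0.125,30,0,0,-4,-0.125,30,0,0,-4,-0.125,30,0,0,0,-0.125,30,0,0,0,-0.125,30,10,2,0,-0.125,30,20,4,0,-0.125,30,30,6,0,-0.1,30]'; python3 -c "from h import *;tq();print(sensors.sense()['tool_pos'],sensors.sense()['tcp_rot'])"
```

```text
time: 47.52
tool_pos: [732.1, 141.9, 353.2]
tcp_rot: [163.8, 20.2, 23.7]
ft_force: [0.2, -0.5, -2.6]
finger_gap: 42.8
t 47.52 caseaxis elev(x) -20.2 sidetilt 15.1 tq.jaw 0.334 tq [ 0.358 -0.189  0.019] q [ 16.02  62.22   1.28 -25.34 131.55  64.92] F [ 0.2 -0.5 -2.6]
[732.12508449 141.89199097 353.15112682] [163.84520415  20.23317445  23.73925511]
```

```bash
python3 -m pendant '[-30,-6,-4,-0.125,30,-30,-6,-4,-0.125,30,-25,-5,-4,-0.125,30,-20,-4,-4,-0.125,30,-5,-1,-4,-0.125,30,0,0,-4,-0.125,30,20,4,0,-0.1,30,36,7,0,0,30,36,7,0,0,30]'; python3 -c "from h import *;tq();print(sensors.sense()['tool_pos'],sensors.sense()['tcp_rot'])"
```

```text
time: 48.27
tool_pos: [703.1, 132.8, 350.6]
tcp_rot: [165.6, 16.0, -19.9]
ft_force: [1.7, -0.0, -2.2]
finger_gap: 42.7
t 48.27 caseaxis elev(x) -16.0 sidetilt 13.9 tq.jaw 0.283 tq [ 0.157 -0.344  0.015] q [  9.17  60.48   3.18  -7.42 136.91 112.53] F [ 1.7 -0.  -2.2]
[703.14523518 132.8309186  350.55449517] [165.572722    15.98085288 -19.89338597]
```

```bash
for i in 1 2; do python3 -m pendant '[37,6,-4,-0.02,30,37,6,-4,-0.02,30,37,6,-4,-0.02,30,37,6,-4,-0.02,30]'>/dev/null;python3 -c "from h import *;tq()"; done; python3 -c "from h import *;print(sensors.sense()['tool_pos'],sensors.sense()['tcp_rot'])"
```

```text
t 48.6 caseaxis elev(x) -11.2 sidetilt 11.0 tq.jaw 0.15 tq [ 0.057 -0.183  0.019] q [  8.13  64.52   1.28  -4.89 129.45 117.97] F [-0.4 -0.4 -4.4]
t 48.93 caseaxis elev(x) -5.3 sidetilt 6.9 tq.jaw -0.007 tq [ 0.091 -0.038 -0.004] q [  7.42  66.48   1.28  -3.07 120.45 123.22] F [ 1.  -0.2 -3.2]
[810.37343827 140.21512758 257.10264457] [173.1142763    5.27213875 -27.47698157]
```

```bash
python3 -m pendant '[37,6,4,-0.03,30,37,6,4,-0.03,30,37,6,4,0,30,37,6,4,0.03,30]'>/dev/null;python3 -c "from h import *;tq()"; python3 -m pendant '[20,3,0,0.125,30,10,2,0,0.125,30,10,2,0,0.125,30,10,2,5,0.125,30,30,5,10,0.125,30,37,6,12,0.08,30]'>/dev/null;python3 -c "from h import *;tq();print(sensors.sense()['tool_pos'],sensors.sense()['tcp_rot'])"
```

```text
t 49.27 caseaxis elev(x) 0.8 sidetilt 1.8 tq.jaw -0.071 tq [0.02  0.07  0.003] q [  7.03  66.59   1.28  -2.13 112.55 125.32] F [ 0.2  0.3 -2.9]
t 49.77 caseaxis elev(x) 8.0 sidetilt 0.6 tq.jaw -0.159 tq [-0.036  0.156  0.053] q [  6.29  65.09   1.28   0.2  105.58  84.34] F [ 0.   0.3 -3.3]
[906.27104475 152.54078752 277.69092531] [179.38221551  -8.02377062  12.05068167]
```

```bash
for i in 1 2 3; do python3 -m pendant '[37,6,16,0,30,37,6,16,0,30]'>/dev/null;python3 -c "from h import *;tq()"; done; python3 -c "from h import *;print(sensors.sense()['tool_pos'],sensors.sense()['tcp_rot'])"
```

```text
t 49.93 caseaxis elev(x) 12.2 sidetilt 0.9 tq.jaw -0.256 tq [-0.043  0.252 -0.054] q [  6.19  64.08   1.28   0.44 102.45  83.96] F [ 0.2 -0.3 -4. ]
t 50.1 caseaxis elev(x) 16.3 sidetilt 1.1 tq.jaw -0.297 tq [-0.083  0.285 -0.047] q [ 6.14 63.16  1.28  0.65 99.18 83.94] F [ 0.1 -0.9 -3. ]
t 50.27 caseaxis elev(x) 20.5 sidetilt 1.4 tq.jaw -0.274 tq [-0.024  0.275  0.009] q [ 6.09 62.37  1.28  0.86 95.77 83.93] F [ 0.3 -0.3 -3.3]
[966.93170425 160.14811511 338.2113319 ] [178.54025468 -20.54653119  12.66971429]
```

```bash
for i in 1 2 3 4 5 6; do python3 -m pendant '[0,0,0,0,30]'>/dev/null;python3 -c "from h import *;tq()"|cut -c1-110; done
```

```text
t 50.35 caseaxis elev(x) 21.1 sidetilt 1.4 tq.jaw -0.326 tq [-0.066  0.32   0.013] q [ 6.09 62.03  1.28  0.86 
t 50.43 caseaxis elev(x) 21.4 sidetilt 1.4 tq.jaw -0.313 tq [-0.07   0.306  0.056] q [ 6.08 61.76  1.28  0.87 
t 50.52 caseaxis elev(x) 21.6 sidetilt 1.5 tq.jaw -0.345 tq [-0.06   0.341  0.04 ] q [ 6.08 61.54  1.28  0.86 
t 50.6 caseaxis elev(x) 21.8 sidetilt 1.5 tq.jaw -0.365 tq [-0.075  0.358  0.031] q [ 6.08 61.39  1.28  0.86 9
t 50.68 caseaxis elev(x) 21.9 sidetilt 1.5 tq.jaw -0.295 tq [-0.094  0.282  0.007] q [ 6.08 61.29  1.28  0.86 
t 50.77 caseaxis elev(x) 21.9 sidetilt 1.5 tq.jaw -0.321 tq [-0.057  0.315 -0.034] q [ 6.08 61.23  1.28  0.86
```

```bash
python3 -m pendant '[-39,-5,-6,0,30,-39,-5,-6,0,30,-39,-5,-6,0,30,-39,-5,-6,0,30,-39,-5,-6,0,30,-39,-5,-6,0,30,-39,-5,-6,0,30,-39,-5,-6,0,30,-39,-5,-6,0,30,-39,-5,-6,0,30,-39,-5,-6,0,30,-39,-5,-6,0,30]';python3 -c "from h import *;tq();print(sensors.sense()['tool_pos'],sensors.sense()['tcp_rot'])"
```

```text
time: 51.77
tool_pos: [594.2, 111.1, 309.5]
tcp_rot: [178.2, -23.2, 12.8]
ft_force: [-0.1, 0.3, -2.8]
finger_gap: 42.7
t 51.77 caseaxis elev(x) 23.2 sidetilt 1.7 tq.jaw -0.351 tq [-0.079  0.345  0.082] q [  4.96 -15.41 102.07   1.35  70.16  82.37] F [-0.1  0.3 -2.8]
[594.17320777 111.12381651 309.46323505] [178.19984754 -23.15489141  12.7637681 ]
```

```bash
python3 -m pendant '[-38,-6,-8,0,30,-38,-6,-8,0,30,-38,-6,-8,0,30,-38,-6,-8,0,30,-38,-6,-8,0,30,-38,-6,-4,0,30,-35,-7,0,0,30,-35,-7,0,0,30,-35,-7,0,0,30,-35,-7,0,0,30]';python3 -c "from h import *;tq();print(sensors.sense()['tool_pos'],sensors.sense()['tcp_rot'])"
```

```text
time: 52.6
tool_pos: [352.0, 81.8, 285.9]
tcp_rot: [177.9, -15.0, 12.5]
ft_force: [0.7, -0.8, -2.5]
finger_gap: 42.8
t 52.6 caseaxis elev(x) 15.0 sidetilt 2.0 tq.jaw -0.234 tq [ 0.035  0.247 -0.001] q [  5.11 -51.15 125.67  -0.17  90.29  82.85] F [ 0.7 -0.8 -2.5]
[351.99509483  81.80334309 285.90322315] [177.89624493 -15.04504337  12.51489323]
```

```bash
python3 -m pendant '[-36,-8,0,0,30,-36,-8,0,0,30,-36,-8,0,0,30,-36,-8,0,0,30,-36,-8,0,0,30,-36,-8,0,0,30]';python3 -c "from h import *;tq();print(sensors.sense()['tool_pos'],sensors.sense()['tcp_rot'])"
```

```text
time: 53.1
tool_pos: [284.8, 85.1, 333.6]
tcp_rot: [176.8, -7.1, 12.0]
ft_force: [-0.1, 0.6, -3.0]
finger_gap: 42.9
t 53.1 caseaxis elev(x) 7.1 sidetilt 3.2 tq.jaw -0.113 tq [0.008 0.122 0.085] q [ 10.43 -51.16 119.67  -3.09 104.3   87.63] F [-0.1  0.6 -3. ]
[284.80656598  85.09272285 333.58419482] [176.80414532  -7.09314953  12.04062373]
```

```bash
python3 -m pendant '[-34,-10,-8,0,30,-34,-10,-8,0,30,-34,-10,-8,0,30,-34,-10,-8,0,30,-34,-10,-8,0,30]';python3 -c "from h import *;tq();print(sensors.sense()['tool_pos'],sensors.sense()['tcp_rot'])"
```

```text
time: 53.52
tool_pos: [233.9, 92.4, 342.9]
tcp_rot: [175.2, -1.1, 11.5]
ft_force: [0.4, 0.5, -2.5]
finger_gap: 43.0
t 53.52 caseaxis elev(x) 1.1 sidetilt 4.8 tq.jaw -0.002 tq [ 0.061  0.013 -0.019] q [ 16.95 -51.16 118.45  -5.26 112.01  93.5 ] F [ 0.4  0.5 -2.5]
[233.89786288  92.38009529 342.93978457] [175.20156487  -1.078414    11.48954705]
```

```bash
python3 -m pendant '[25,6,-8,0.125,30,30,6,-8,0.125,30,30,6,-8,0.125,30,10,2,-8,0.125,30,0,0,-4,0.125,30,0,0,0,0.125,30,-10,-3,0,0.125,30,-25,-8,0,0.125,30]';python3 -c "from h import *;tq();print(sensors.sense()['tool_pos'],sensors.sense()['tcp_rot'])"
```

```text
time: 54.18
tool_pos: [305.9, 106.6, 322.6]
tcp_rot: [174.5, -2.8, 69.0]
ft_force: [-0.4, -0.0, -2.4]
finger_gap: 43.0
t 54.18 caseaxis elev(x) 2.8 sidetilt 5.5 tq.jaw -0.041 tq [-0.01   0.091  0.007] q [ 10.65 -45.81 118.08  -0.48 101.57  31.67] F [-0.4 -0.  -2.4]
[305.93320097 106.61529451 322.58978604] [174.50804519  -2.84432783  69.00223944]
```

```bash
python3 -m pendant '[-36,-12,0,0,30,-36,-12,0,0,30,-36,-12,0,0,30,-36,-12,0,0,30]'>/dev/null;python3 -c "from h import *;tq();print(sensors.sense()['tool_pos'])"; python3 -m pendant '[-34,-14,-4,0,30,-34,-14,-4,0,30]'>/dev/null;python3 -c "from h import *;tq();print(sensors.sense()['tool_pos'],sensors.sense()['tcp_rot'])"
```

```text
t 54.52 caseaxis elev(x) -0.5 sidetilt 1.8 tq.jaw 0.09 tq [ 0.091 -0.018 -0.034] q [ 11.06 -51.15 117.6   -1.51 112.31  31.19] F [ 0.4 -0.4 -3.8]
[239.52634829  89.9428364  349.69948909]
t 54.68 caseaxis elev(x) -2.3 sidetilt -0.0 tq.jaw 0.107 tq [ 0.103 -0.031 -0.012] q [ 11.15 -51.17 116.11  -2.21 116.28  30.95] F [ 0.3  0.5 -3.1]
[220.16201251  82.6957469  363.63968783] [-179.99622983    2.34063149   69.24460194]
```

```bash
python3 -m pendant '[30,2,-6,0,30,37,3,-10,0,30,37,3,-10,0,30,37,3,-10,0,30,37,3,-10,0,30,37,3,-10,0,30,37,3,-10,0,30,37,3,-10,0,30,37,3,-10,0,30,37,3,-10,0,30,37,3,-10,0,30,30,3,-10,0,30]';python3 -c "from h import *;tq();print(sensors.sense()['tool_pos'],sensors.sense()['tcp_rot'])"
```

```text
time: 55.68
tool_pos: [682.6, 121.5, 274.3]
tcp_rot: [176.4, 0.2, 69.3]
ft_force: [0.6, 0.9, -2.5]
finger_gap: 42.8
t 55.68 caseaxis elev(x) -0.2 sidetilt 3.6 tq.jaw 0.093 tq [ 0.101 -0.003 -0.032] q [ 6.85 18.42 68.31 -1.88 90.2  27.48] F [ 0.6  0.9 -2.5]
[682.55195027 121.54546292 274.26736616] [176.41207357   0.24945184  69.31142206]
```

```bash
python3 -m pendant '[12,1,-22,0,30,10,1,-22,0,30,8,1,-22,0,30,6,0,-22,0,30,4,0,-22,0,30,2,0,-20,0,30,0,0,-15,0,30,0,0,-8,0,30,0,0,0,0,30]';python3 -c "from h import *;tq();print(sensors.sense()['tool_pos'],sensors.sense()['tcp_rot'])"
```

```text
time: 56.43
tool_pos: [744.5, 126.1, 121.6]
tcp_rot: [175.2, -0.5, 69.2]
ft_force: [-0.3, -0.4, -3.7]
finger_gap: 43.2
t 56.43 caseaxis elev(x) 0.5 sidetilt 4.8 tq.jaw -0.008 tq [0.028 0.103 0.027] q [ 6.6  30.81 68.46 -1.87 76.22 27.75] F [-0.3 -0.4 -3.7]
[744.45470492 126.07057388 121.63133256] [175.15872973  -0.46341016  69.23950711]
```

```bash
python3 -c "
from h import *
s=snap('scene','c20');cv2.imwrite('pics/c20c.png',cv2.resize(s['frame'][150:330,100:300],None,fx=4,fy=4))
P=cloud(s);Z=P[...,2]
m=(Z>80)&(Z<170)&(P[...,0]>650)&(P[...,0]<840)&(P[...,1]>30)&(P[...,1]<215)
print(m.sum()); q=P[m]
g=s['frame'].astype(int)
from collections import Counter
print(np.percentile(Z[m],[1,10,25,50,75,90,99]))
np.save('pics/m20.npy',m)
"
```

```text
884
[117.51084888 133.98358238 150.09704354 153.61969657 155.70967499
 157.50121411 168.45676559]
```

View pics/c20c.png

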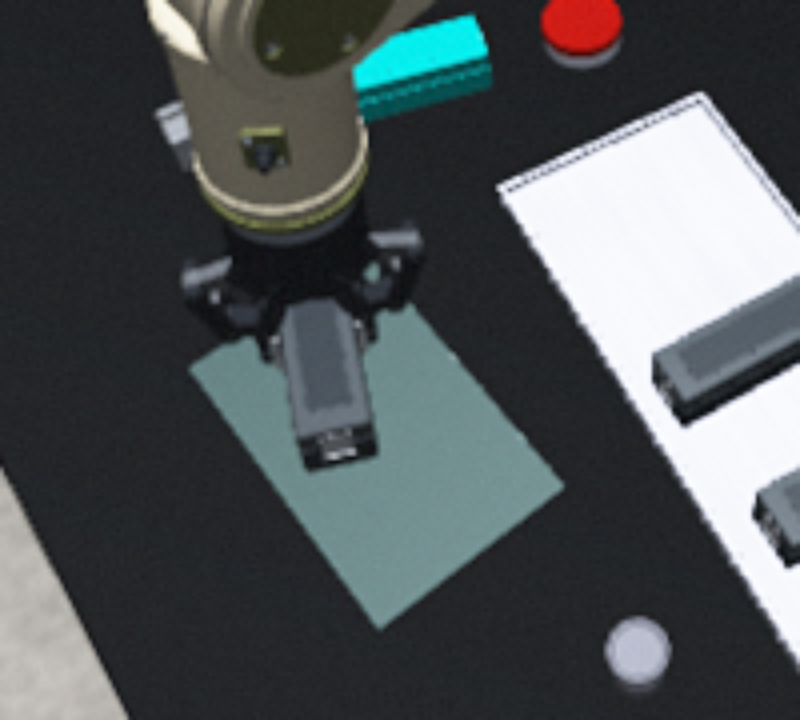

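```bash
python3 -c "
from h import *
s=load('c20');P=cloud(s)
m=np.zeros((384,512),np.uint8);cv2.fillPoly(m,[np.array([[174,228],[188,228],[192,254],[176,257]])],1)
q=P[m>0];q=q[np.isfinite(q[:,2])];c=np.median(q,0);k=np.abs(q[:,2]-c[2])<12;q=q[k]
for _ in range(3):
    A=np.c_[q[:,:2]-c[:2],np.ones(len(q))];x=np.linalg.lstsq(A,q[:,2],rcond=None)[0];r=q[:,2]-A@x;q=q[np.abs(r)<3]
y=np.radians(69.2);ax=np.array([np.cos(y),np.sin(y)]);print(len(q),c,'slope along case',np.degrees(x[:2]@ax),'across(away from -y tool)',np.degrees(x[:2]@[np.cos(y-np.pi/2),np.sin(y-np.pi/2)]))
for u,v in [(100+190/4,150+370/4),(100+565/4,150+487/4),(100+380/4,150+630/4)]: print(w(s,u,v-1))
"
```

```text
435 [749.09466441 159.97620254 154.26383727] slope along case 3.5741812075561747 across(away from -y tool) 3.915159767228417
[811.21531788  15.70713922   3.64343587]
[646.96072375 240.98002287  -2.44717388]
[796.14051619 252.07384133   1.9207011 ]
```

```bash
python3 -m pendant '[-20,0,30,0,30,-30,-2,25,0,30,-36,-3,18,0,30,-38,-3,15,0,30,-38,-3,15,0,30,-38,-3,15,0,30,-38,-3,15,0,30,-38,-3,15,0,30,-38,-3,15,0,30,-38,-3,15,0,30,-38,-3,15,0,30,-38,-3,10,0,30]';python3 -c "from h import *;tq();print(sensors.sense()['tool_pos'],sensors.sense()['tcp_rot'])"
```

```text
time: 57.48
tool_pos: [317.0, 93.7, 346.9]
tcp_rot: [173.2, -1.6, 69.2]
ft_force: [-0.7, 0.9, -1.9]
finger_gap: 43.1
t 57.48 caseaxis elev(x) 1.6 sidetilt 6.8 tq.jaw 0.033 tq [0.059 0.072 0.037] q [  9.9  -43.99 114.63  -2.16 102.71  30.19] F [-0.7  0.9 -1.9]
[316.97374083  93.70626366 346.88415279] [173.21518334  -1.5832312   69.21065125]
```

```bash
python3 -m pendant '[-37,-8,-8,0,30,-37,-8,-8,0,30,-37,-8,-8,0,30,-37,-8,-8,0,30,-37,-8,-8,0,30,-37,-8,-8,0,30]'>/dev/null;python3 -c "from h import *;tq();print(sensors.sense()['tool_pos'])"
```

```text
t 57.98 caseaxis elev(x) -4.2 sidetilt 1.4 tq.jaw 0.172 tq [ 0.169 -0.042 -0.028] q [ 20.84 -51.17 118.06  -4.46 114.87  40.29] F [-0.1  1.5 -3. ]
[209.69654187 107.04002568 346.32154419]
```

```bash
python3 -m pendant '[-10,-38,-5,0,30,-20,-34,-5,0,30,-25,-25,-5,0,30]'>/dev/null;python3 -c "from h import *;tq();print(sensors.sense()['tool_pos'])"
```

```text
t 58.23 caseaxis elev(x) -6.4 sidetilt -1.2 tq.jaw 0.094 tq [ 0.075 -0.073  0.021] q [  6.89 -51.17 117.02  -5.86 117.93  23.41] F [ 0.3 -0.1 -2.1]
[214.13214965  44.28804958 357.22851395]
```

Good pre-compensation. Now going out to the mat again.

```bash
python3 -m pendant '[30,6,-6,0,30,37,6,-12,0,30,37,6,-12,0,30,37,6,-12,0,30,37,6,-12,0,30,37,6,-12,0,30,37,6,-12,0,30,37,6,-12,0,30,37,6,-12,0,30,37,6,-12,0,30,37,6,-12,0,30,34,6,-12,0,30]';python3 -c "from h import *;tq();print(sensors.sense()['tool_pos'],sensors.sense()['tcp_rot'])"
```

```text
time: 59.23
tool_pos: [676.1, 119.3, 252.7]
tcp_rot: [177.1, 4.3, 70.5]
ft_force: [0.8, 0.1, -2.3]
finger_gap: 42.8
t 59.23 caseaxis elev(x) -4.3 sidetilt 2.9 tq.jaw 0.145 tq [ 0.142 -0.035 -0.002] q [ 8.45 20.29 68.33 -5.13 90.81 27.74] F [ 0.8  0.1 -2.3]
[676.08890545 119.27440662 252.6711449 ] [177.10522413   4.27338192  70.50572858]
```

```bash
python3 -m pendant '[10,2,-18,0,30,8,1,-20,0,30,7,1,-20,0,30,5,0,-20,0,30,3,0,-20,0,30,1,0,-18,0,30,0,0,-12,0,30,0,0,-6,0,30,0,0,0,0,30,0,0,0,0,30]';python3 -c "from h import *;tq();print(sensors.sense()['tool_pos'],sensors.sense()['tcp_rot'],sensors.sense()['qd'].round(2))
s=snap('scene','c21');cv2.imwrite('pics/c21c.png',cv2.resize(s['frame'][150:330,100:300],None,fx=4,fy=4))"
```

```text
time: 60.07
tool_pos: [727.8, 126.4, 130.3]
tcp_rot: [175.6, 3.4, 70.4]
ft_force: [0.4, 0.0, -2.8]
finger_gap: 42.9
t 60.07 caseaxis elev(x) -3.4 sidetilt 4.4 tq.jaw 0.122 tq [ 0.144  0.037 -0.016] q [ 8.38 30.21 68.39 -5.16 79.11 28.72] F [ 0.4  0.  -2.8]
[727.76554966 126.38018021 130.26937232] [175.58064402   3.39260536  70.39556072] [-0.02 -0.59 -0.51 -0.    0.14  0.01]
```

View pics/c21c.png

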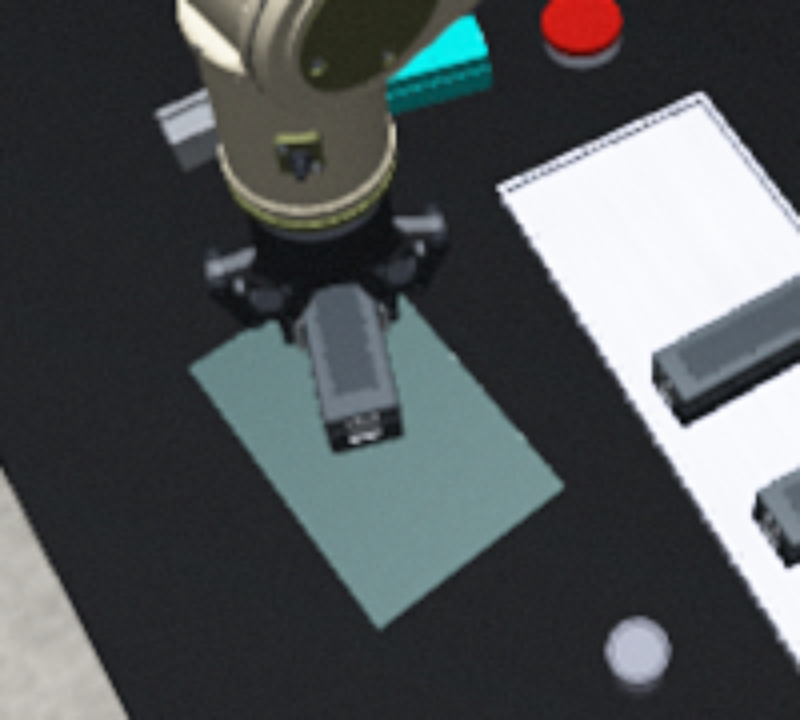

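```bash
python3 -m pendant '[0,0,-10,0,30,0,0,-8,0,30,0,0,-3,0,30,0,0,0,0,30,0,0,0,0,30,0,0,0,0,30]';python3 -c "
from h import *
tq();st=sensors.sense();print(st['tool_pos'],st['qd'].round(2))
s=snap('scene','c22');snap('side','s22');P=cloud(s)
cv2.imwrite('pics/s22c.png',cv2.resize(load('s22')['frame'][90:340,150:430],None,fx=2.8,fy=2.8))
m=np.zeros((384,512),np.uint8);cv2.fillPoly(m,[np.array([[180,226],[193,226],[197,250],[183,253]])],1)
q=P[m>0];c=np.nanmedian(q,0);q=q[np.abs(q[:,2]-c[2])<12]
for _ in range(3):
    A=np.c_[q[:,:2]-c[:2],np.ones(len(q))];x=np.linalg.lstsq(A,q[:,2],rcond=None)[0];r=q[:,2]-A@x;q=q[np.abs(r)<3]
y=np.radians(70.4);print(len(q),c,np.degrees(x[:2]@[np.cos(y),np.sin(y)]),np.degrees(x[:2]@[np.sin(y),-np.cos(y)]))"
```

```text
time: 60.62
tool_pos: [730.1, 126.8, 112.9]
tcp_rot: [175.2, 3.2, 70.4]
ft_force: [-0.4, 0.2, -3.1]
finger_gap: 42.7
t 60.62 caseaxis elev(x) -3.2 sidetilt 4.8 tq.jaw 0.081 tq [0.115 0.085 0.017] q [ 8.39 30.92 69.31 -5.2  77.07 28.91] F [-0.4  0.2 -3.1]
[730.11565494 126.82817091 112.94486412] [ 0.06 -0.03  0.04 -0.   -0.05  0.12]
362 [733.25883917 155.05054473 143.36351031] 0.1230746483635671 3.8275433904380276
```

View pics/s22c.png

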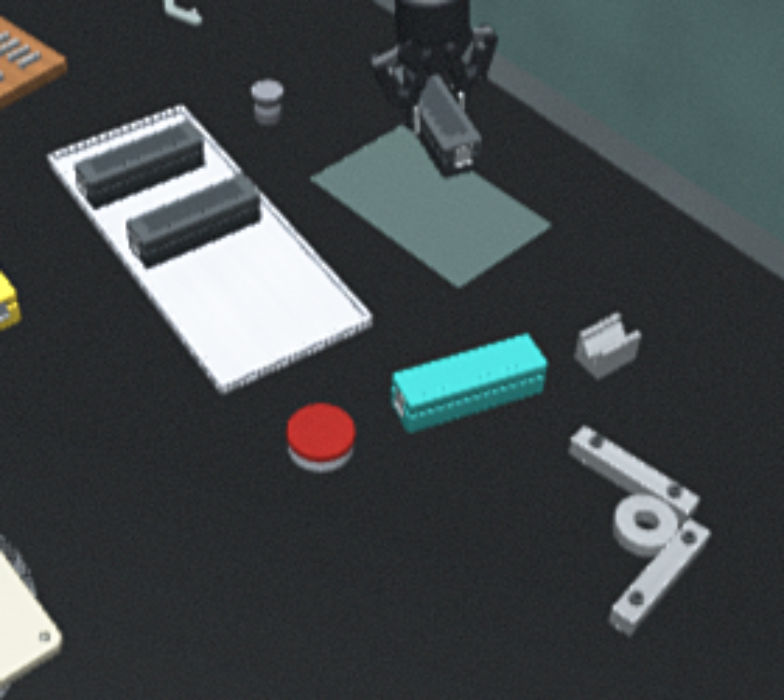

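```bash
python3 -c "
from h import *
print(job.hand_in())"
```

```text
the job is handed in; nothing more can be done
None
```

The job is handed in at about 60.7 s of the 72 s allowed. The right case is gripped over the mat as the rattling one.

- **Blank:** I slid it into the corner stop without lifting it. My first push left a gap of about 5 mm to bar A, so I pushed again along each bar and it came up hard both ways at about 14 N. The last side picture still shows it against both bars.
- **Cases:** I shook them left, middle, right, tipping each about 20° or more both ways.
    - **Left and middle:** wrist torque showed no shift in balance for either one. Both are back in the tray; a depth check after setting them down showed them flat, and the last picture still shows them lying there.
    - **Right:** the balance shifted by about 0.1 N·m between its two ends.
- **Final hold:** the right case is still, about 96 mm above the mat. It is level end to end (0.1°), with a sideways lean of about 4° that I did not fully remove.
- **Bystanders:** the tin, V-block, loupe and coloured look-alikes were not touched.

**Less certain:**
- The torque readings were noisy (about ±0.05 N·m), so I picked the right case on averaged readings. They also fit by elimination.
- The arm can't be told to tilt, so I tipped the cases by pushing it against the ends of its reach. Joints 2 and 3 sat right at their range limits while I did that. Once joint 2 read -51.18° against a limit of -51.17°.
- The left and middle cases were levelled by pressing them down onto the tray floor in the grip, at up to about 60 N on the wrist.

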